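# Clear the brass offcuts, then gauge and stock the sawn tubes

## Robot

A 6-joint arm with a two-finger parallel gripper is mounted at the origin on the work surface. World frame = base frame: x ahead of the robot, y to its left, z up, the work surface at z = 0. Lengths are in m, angles in rad, forces in N, time in s.
With the tool pointing down it reaches from about 0.375 to 0.9 m from the base axis. Payload 3.1 kg.
Tool frame: the origin (TCP) lies midway between the tips of the shut fingers; the grasp point (between the pads) lies 19 mm behind it; z points along the fingers, y is the line along which they close (so a half turn about z gives the same grasp; the last joint's range is limited). The gripper opens to 87 mm and grips with 3 to 60 N. Pads are 19 mm wide; open, the fingers measure 117 mm over their backs; the gripper's body (75 mm by 190 mm) begins 51 mm behind the grasp point.
Start: joints at [-1.431, 0.527, 1.433, -0, 1.181, -0.178], TCP at [0.195, -0.594, 0.223] pointing down, gripper open.
Joint ranges: [-3.08, 3.08], [-0.75, 2.2], [0.22, 2.44], [-1.43, 4.57], [0, 2.65], [-2.85, 2.85]. Speed limits (rad/s): [2.79, 2.79, 3.14, 3.14, 3.14, 3.14].

## Interface

Orientations are given as a rotation vector (axis times angle).
In Python, from cell import manip gives the robot as it stands. The module is installed in compiled form; this text tells all that it offers.
- The arm moves only by the tool drive_tool, never from a script. Its argument "motion" is a list of rows, each a list of 6 numbers: the shift along the world's x, y, z each as a share of 0.2 m, from -1 to 1, then the turn, a rotation vector about the world's x, y, z each as a share of 360 degrees, from -1 to 1. In form: [[tx, ty, tz, wx, wy, wz], ...]. A call has exactly 8 rows; each row is the pose to reach, as a shift and turn from the pose commanded when the call began, turning the shorter way round; what a row does not reach only later rows make up. A row lasts 1/10 s, in which the tool goes at most 50 mm and 8.59 degrees, less where a joint would pass 70% of its speed; a pose out of reach is approached as far as the arm can. A call with a number of a shift or a turn outside -1 to 1 is refused whole. A call with a gripper value outside its range is refused whole. "gripper" is the gripper command: -1 is shut, 1 is fully open, values between are in proportion, set as the call begins (left out, the last holds). The fingers move at their own pace and stop on an object; "grip_force" is the grip in N (left out, the last holds). Time passes only in rows, so rows that repeat a pose let the fingers close, or fill a call up. It gives the time, the measured TCP pose, the force, the opening and the grip force at its end, in the units of the state.
- manip.get_obs(): the state, without advancing time (a new reading comes with each control period).
- manip.snapshot(name): name is "side" or "top"; returns a dict with "img" (420x560x3 uint8, red, green, blue), "fx", "fy", "cx", "cy" (pixels), "R" (3x3) and "t" (3): a world point X has camera coordinates R X + t. Camera axes: x right, y down, z forward; pixel columns grow to the right and rows downward; lengths in m; the calibration is good to about 2 mm. A picture is of the moment at which its call begins. There is no depth.
- manip.job_done(): hands the job in; it is judged then, once.
The state is a dict: "time_s": time; "joints": joint angles; "qd": joint speeds; "joint_torque": joint torques, N m; "ee_pos": TCP position; "tool_rot": TCP orientation; "force": force on the tool from outside, world axes, zero at the start; "wrist_torque": the same for the moment, N m; "gripper_width": opening from 0.0 (shut) to 1.0 (fully open); "grasp_force": force on a finger pad.
Only numpy, scipy, OpenCV 4.12 (cv2) and the standard library are available. Lean on these libraries where they do the work, as an engineer would, in place of code of your own. Each camera call takes 0.05 s, during which the arm holds its last target. There are 200 camera calls.

## Task

A length of brass has just been sawn up on the jeweller's bench. First push every flat offcut along the bench top and over its far edge so that it drops into the scrap tray hung below; do not pick them up. Then check the two square tubes on the height gauge, the thick one first and then the thin one: lay the tube flat on the anvil with its end under the foot, let go of it, press the foot down until it rests on the tube and keep it there a second, let it spring back up, and lay the tube flat in the wooden stock tray; leave the mug and the jar where they are.

Things in the scene. Friction and masses are not known exactly. Their poses are not given: they have to be found in the camera images.
- offcut_plain: Offcut: plain flat strip 100 mm (y) x 26 mm (x). Solid brass, 16 mm thick, about 0.33 kg, lying flat on the bench. Origin: underside, middle of the main strip; y along its length, x across it, z up. May be absent.
- offcut_short: Offcut: short wide flat strip 80 mm (y) x 32 mm (x). Solid brass, 16 mm thick, about 0.33 kg, lying flat on the bench. Origin: underside, middle of the main strip; y along its length, x across it, z up. May be absent.
- offcut_ell: Offcut: L-shaped; a strip 90 mm (y) x 24 mm (x) with a tab 26 mm long standing 22 mm out of its +x side near the +y end. Its -x side is straight. Solid brass, 16 mm thick, about 0.33 kg, lying flat on the bench. Origin: underside, middle of the main strip; y along its length, x across it, z up. May be absent.
- offcut_tee: Offcut: T-shaped; a strip 90 mm (y) x 24 mm (x) with a tab 30 mm long standing 20 mm out of the middle of its +x side. Its -x side is straight. Solid brass, 16 mm thick, about 0.33 kg, lying flat on the bench. Origin: underside, middle of the main strip; y along its length, x across it, z up. May be absent.
- scrap_tray: Fixed open aluminium tray 280 (x) x 360 (y) x 70 mm high, 6 mm walls, hung below the bench's far edge, partly under it. Origin: centre of its underside, 125 mm below the bench top; rim 55 mm below the bench top (z = 0). The bench's far edge is the line x = 0.68 m. The tray's y varies: offcuts must go over the edge within its y extent.
- tube_thick: Hollow square brass tube 180 mm long, 30 x 30 mm outside, 0.40 kg. Origin: its centre; x along its length. Starts lying on the bench at the robot's right.
- tube_thin: Hollow square brass tube 180 mm long, 20 x 20 mm outside, 0.26 kg. Origin: its centre; x along its length. Starts lying on the bench beside the thick tube.
- gauge: Fixed height gauge at the robot's left. Origin: on the bench under where a tube's middle belongs (within 20 mm); y runs along the anvil to the column, z up. Anvil: flat, 70 mm wide, y = -70 to +145 mm, top 20 mm above the bench. The foot (16 mm disc) hangs 60 mm over the anvil at x = 0, y = +75 mm. Tubes lie along y, slid in under the foot from the open -y end and drawn out the same way.
- gauge_foot (a joint): Travel of the gauge's foot in m: 0 = fully up (foot 60 mm above the anvil), grows downwards to 0.058; a part of height h under it stops it at 0.060 - h (0.030 for the thick tube, 0.040 for the thin). A light spring lifts it back (about 1 N at the top, 4 N at 0.040).
- gauge_knob (a point): Centre of the flat top of the black push knob (26 mm across) on the gauge's sliding rod, right above the foot; 186 mm above the bench when up; press straight down. The arm that guides the rod is 24 mm wide, from y = +65 mm (gauge frame) to the column, 108 to 130 mm above the bench; the column's near face is at y = +115 mm.
- stock_tray: Fixed low wooden tray at the robot's right, beyond the tubes: outside 172 mm (x) x 232 mm (y) x 25 mm high, walls 6 mm, floor 5 mm. Origin: centre of its underside. Open at the top, room for both tubes side by side along y (thick and thin in either place, not stacked).
- mug: White mug, 72 mm across, 85 mm high. Bystander. Origin: centre of its underside.
- flux_jar: Small amber jar 44 mm across, 50 mm high. Bystander. Origin: centre of its underside.
Mind the look-alikes: they are no part of the job. Leave any black or orange look-alike of the offcut_ell alone.

How it is judged:
On the way, in this order (a step that is already met when the one before it is completed fails the run):
1. every offcut lies in the scrap tray (x of offcut_plain in the frame of scrap_tray between -0.14 and 0.14 m and y of offcut_plain in the frame of scrap_tray between -0.18 and 0.18 m and z of offcut_plain in the frame of scrap_tray between -0.02 and 0.07 m and linear speed of each of offcut_plain, offcut_short, offcut_ell, offcut_tee below 0.05 m/s and x of offcut_short in the frame of scrap_tray between -0.14 and 0.14 m and y of offcut_short in the frame of scrap_tray between -0.18 and 0.18 m and z of offcut_short in the frame of scrap_tray between -0.02 and 0.07 m and x of offcut_ell in the frame of scrap_tray between -0.14 and 0.14 m and y of offcut_ell in the frame of scrap_tray between -0.18 and 0.18 m and z of offcut_ell in the frame of scrap_tray between -0.02 and 0.07 m and x of offcut_tee in the frame of scrap_tray between -0.14 and 0.14 m and y of offcut_tee in the frame of scrap_tray between -0.18 and 0.18 m and z of offcut_tee in the frame of scrap_tray between -0.02 and 0.07 m), for 0.2 s.
2. the thick tube lies flat and released on the anvil, and the foot is down on it (x of tube_thick in the frame of gauge between -0.02 and 0.02 m and y of tube_thick in the frame of gauge between -0.02 and 0.05 m and z of tube_thick in the frame of gauge between 0.032 and 0.038 m and angle between the x axis of tube_thick and the y axis of gauge, either way round below 0.2 rad and contact force between the fingers and tube_thick below 0.3 N and value of joint gauge_foot between 0.0285 and 0.032 m), for 0.5 s.
3. the thick tube lies in the stock tray and the foot is up again (x of tube_thick in the frame of stock_tray between -0.08 and 0.08 m and y of tube_thick in the frame of stock_tray between -0.03 and 0.03 m and z of tube_thick in the frame of stock_tray between 0 and 0.025 m and angle between tube_thick's own x axis and vertical above 1.5 rad and linear speed of tube_thick below 0.03 m/s and value of joint gauge_foot below 0.006 m), for 0.2 s.
4. the thin tube lies flat and released on the anvil, and the foot is down on it (x of tube_thin in the frame of gauge between -0.02 and 0.02 m and y of tube_thin in the frame of gauge between -0.02 and 0.05 m and z of tube_thin in the frame of gauge between 0.027 and 0.033 m and angle between the x axis of tube_thin and the y axis of gauge, either way round below 0.2 rad and contact force between the fingers and tube_thin below 0.3 N and value of joint gauge_foot between 0.0385 and 0.042 m), for 0.5 s.
At the end, for the whole second after the job is handed in: Every offcut present lies at rest in the scrap tray; both tubes lie flat on the floor of the stock tray (not stacked, middle within 30 mm of the tray's middle along its length), at rest; the gauge's foot is up (joint below 6 mm) (all of step 1 and all of step 3 and x of tube_thin in the frame of stock_tray between -0.08 and 0.08 m and y of tube_thin in the frame of stock_tray between -0.03 and 0.03 m and z of tube_thin in the frame of stock_tray between 0 and 0.02 m and angle between tube_thin's own x axis and vertical above 1.5 rad and linear speed of tube_thin below 0.03 m/s); the robot touches nothing.
It fails at once if an offcut is picked up (more than 50 mm off the bench) (height (world z) of any of offcut_plain, offcut_short, offcut_ell, offcut_tee above 0.05 m).
It fails at once if the mug or the jar is moved by more than 30 mm (distance of any of mug, flux_jar from where it was at the start of the episode above 0.03 m).
Of offcut_plain, offcut_short, offcut_ell, offcut_tee only 2 to 4 are there at a start; the rules pass over those that are not, and their reading is None.
At some moment in a run one of offcut_plain, offcut_short, offcut_ell, offcut_tee, tube_thick, tube_thin may be knocked a few centimetres aside while the robot is not near it.
Once in a run the grip may slacken for a moment while it holds something.
It also fails if it takes over 210 s, if anything falls off the work surface, if the arm or the gripper's body presses on something with over 40 N, if the wrist force passes 120 N, or if a joint passes its speed limit or range.

## Working session

There is one attempt and no reset: what is moved stays moved. The work goes in short steps, Python scripts to look and compute and a tool call to move; the robot and the scene stay as the last step left them, time stands still between calls to the robot, and variables do not carry over. Pictures are saved under pics/ and viewed, at most 14 in all, crops included, and the job is handed in when it is done.

Besides the shell and the picture viewer there is one more tool, called after "Emit:" as name(argument=value, ...), one argument or row to a line, values as JSON. drive_tool: Moves the arm, as the interface text tells. Shift numbers are shares of 0.2 m and turn numbers shares of 360 degrees, none past 1 either way. Its arguments: {"type":"object","properties":{"motion":{"type":"array"},"gripper":{"type":"number"},"grip_force":{"type":"number"}},"required":["motion"]}

```bash
mkdir -p pics; cat > h.py <<'E'
import numpy as np, cv2
from cell import manip
def snap(n,f):
    s=manip.snapshot(n); cv2.imwrite(f'pics/{f}.png',s['img'][:,:,::-1]); np.savez(f'pics/{f}.npz',**s); return s
def load(f): return dict(np.load(f'pics/{f}.npz'))
def ray(s,u,v,z):
    R=np.array(s['R']);t=np.array(s['t']);C=-R.T@t
    d=R.T@np.array([(u-s['cx'])/s['fx'],(v-s['cy'])/s['fy'],1.]);return C+d*(z-C[2])/d[2]
def proj(s,X):
    c=np.array(s['R'])@np.array(X)+np.array(s['t']);return c[:2]/c[2]*[s['fx'],s['fy']]+[s['cx'],s['cy']]
E
python3 - <<'E'
from h import *
for n in('top','side'):
    s=snap(n,n+'0');print(n,s['fx'],-np.array(s['R']).T@s['t'])
    print(np.round(s['R'],2).tolist())
o=manip.get_obs();print(o['ee_pos'],o['tool_rot'],o['time_s'],o['gripper_width'],o['force'])
E
```

```text
top 382.86748081285117 [0.46241027 0.10878899 1.14955598]
[[-0.01, -1.0, 0.02], [-1.0, 0.01, -0.04], [0.04, -0.02, -1.0]]
side 472.8287520079898 [0.3159442  1.11391323 1.03033334]
[[-0.98, -0.19, -0.02], [-0.12, 0.68, -0.72], [0.15, -0.7, -0.69]]
[ 0.19526223 -0.59304946  0.22168204] [-3.10012564e+00 -4.96889668e-01 -4.82675122e-05] 0.1 0.996482561501823 [-0.12187182  0.14982572 -0.29439547]
```

View pics/top0.png

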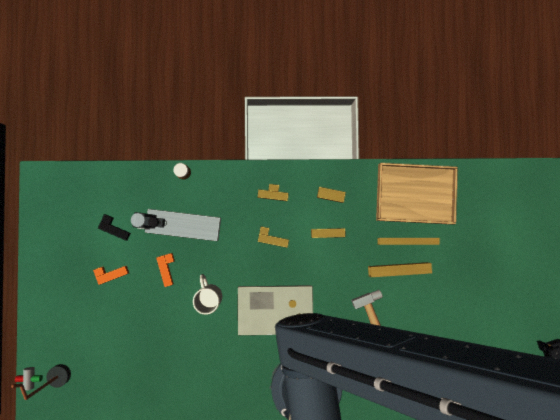

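View pics/side0.png

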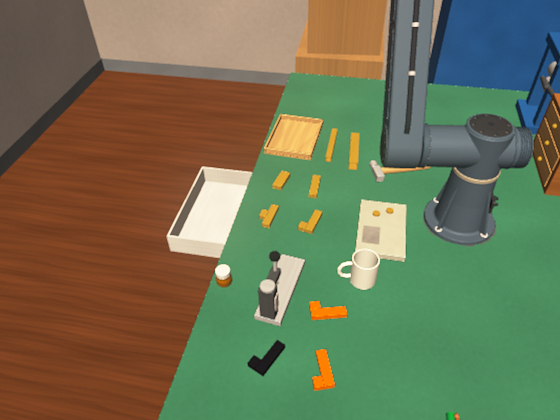

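Both views show four brass offcuts at top-view pixels: tee (273,193), short (331,195), ell (273,238) and plain (328,233). The thin tube is at (408,241), the thick tube at (400,270), the stock tray at (417,194), the gauge at (182,225), the jar at (181,171) and the mug at (206,300).
Ell candidates: brass (273,238), black (114,228), orange (110,274) and orange (165,270). The brass one is meant, because the task says to leave the black and orange ones alone.

```bash
cat >> h.py <<'E'
def brass(s,roi):
    hsv=cv2.cvtColor(s['img'],cv2.COLOR_RGB2HSV)
    m=cv2.inRange(hsv,(14,110,70),(30,255,255)); k=np.zeros_like(m);u0,v0,u1,v1=roi;k[v0:v1,u0:u1]=255
    m&=k
    cs,_=cv2.findContours(m,cv2.RETR_EXTERNAL,cv2.CHAIN_APPROX_NONE)
    return [c for c in cs if cv2.contourArea(c)>60],m
def rect(s,c,z):
    P=np.array([ray(s,u,v,z)[:2] for u,v in c[:,0,:]],np.float32)
    (cx,cy),(w,h),a=cv2.minAreaRect(P)
    if h>w: w,h,a=h,w,a+90
    return np.round([cx,cy],4),np.round([w,h],3),round((a+90)%180-90,1),P
E
python3 - <<'E'
from h import *
s=load('top0')
cs,_=brass(s,(235,165,372,262))
for c in cs: 
    r=rect(s,c,.016);print(r[:3],'x',r[3][:,0].min(),r[3][:,0].max(),'y',r[3][:,1].min(),r[3][:,1].max(),c.mean((0,1)))
cs,_=brass(s,(362,228,450,285))
for c in cs:
    z=.02 if c[:,0,1].mean()<255 else .03
    print('tube',rect(s,c,z)[:3])
for n,uv in dict(t1=(246,98),t2=(357,98),t3=(357,158),t4=(246,158)).items(): print(n,ray(s,*uv,-.055))
for uv in [(379,164),(456,168),(455,223),(377,218)]: print('stock',ray(s,*uv,.025))
for uv in [(148,210),(219,215),(218,240),(145,235)]: print('anvil',ray(s,*uv,.02))
for uv in [(181,171)]: print('jar',ray(s,*uv,.05))
print('mug',ray(s,206,300,.085), 'edge',ray(s,300,160,0))
im=s['img'][150:290,90:450,::-1];cv2.imwrite('pics/c1.png',cv2.resize(im,None,fx=2.2,fy=2.2,interpolation=cv2.INTER_CUBIC))
s=load('side0');im=s['img'][220:360,200:400,::-1];cv2.imwrite('pics/c2.png',cv2.resize(im,None,fx=4,fy=4,interpolation=cv2.INTER_CUBIC))
E
```

```text
(array([ 0.4563, -0.0691]), array([0.098, 0.024]), 89.5) x 0.44453284 0.4686555 y -0.1183319 -0.019848596 [327.5125 232.6875]
(array([0.4465, 0.0912]), array([0.09 , 0.045]), 76.9) x 0.41908222 0.47593796 y 0.04853371 0.13724007 [271.51190476 238.16666667]
(array([ 0.5713, -0.0803]), array([0.081, 0.032]), 77.7) x 0.5481846 0.5935122 y -0.12014609 -0.039257813 [330.75362319 194.33333333]
(array([0.5811, 0.0921]), array([0.089, 0.044]), 83.2) x 0.555433 0.60349476 y 0.050022688 0.13625415 [272.5        193.02439024]
tube (array([ 0.3479, -0.2773]), array([0.187, 0.032]), -86.9)
tube (array([ 0.4304, -0.3093]), array([0.183, 0.018]), 89.4)
t1 [ 0.88767898  0.1737492  -0.055     ]
t2 [ 0.88698972 -0.18125552 -0.055     ]
t3 [ 0.69352874 -0.17781167 -0.055     ]
t4 [ 0.69540199  0.17496698 -0.055     ]
stock [ 0.65987101 -0.22417676  0.025     ]
stock [ 0.64655438 -0.45512867  0.025     ]
stock [ 0.48244208 -0.44751027  0.025     ]
stock [ 0.49929711 -0.21500234  0.025     ]
anvil [0.5287862  0.45899194 0.02      ]
anvil [0.51234012 0.25130354 0.02      ]
anvil [0.43887825 0.25449371 0.02      ]
anvil [0.45558434 0.46744267 0.02      ]
jar [0.63847612 0.35593099 0.05      ]
mug [0.27588388 0.27956941 0.085     ] edge [0.67780127 0.00875016 0.        ]
```

View pics/c1.png

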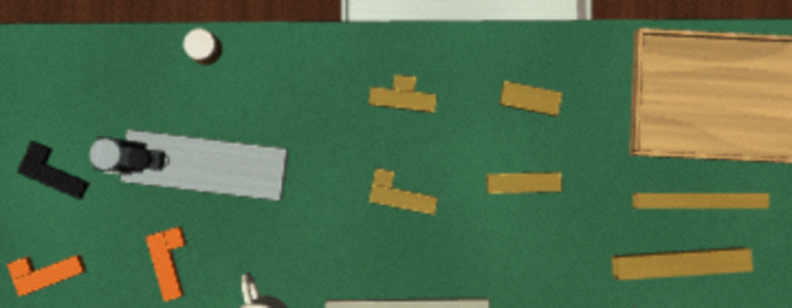

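View pics/c2.png

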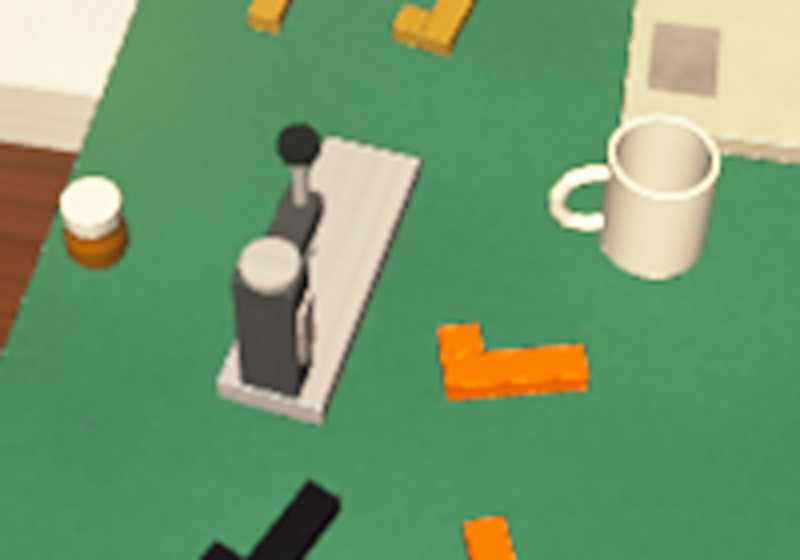

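The crop confirms the brass ell at crop (400,195). The black one at (50,170) and the orange ones at (45,272) and (165,262) are decoys. The gauge knob stands over the anvil, and nothing blocks the path from the offcuts to the edge.

Emit:
drive_tool(
  motion=[
    [0.1,0.15,-0.03,0,0,-0.01],
    [0.2,0.3,-0.06,0,0,-0.02],
    [0.3,0.5,-0.1,0,0,-0.03],
    [0.4,0.65,-0.12,0,0,-0.04],
    [0.5,0.8,-0.15,0,0,-0.05],
    [0.55,0.9,-0.15,0,0,-0.0505],
    [0.6,0.95,-0.15,0,0,-0.0505],
    [0.6,1,-0.15,0,0,-0.0505],
  ],
  gripper=0,
)

```text
time_s: 0.9
ee_pos: [0.3164, -0.3938, 0.1927]
tool_rot: [3.14, 0.003, 0.001]
force: [0.1, -0.4, 0.3]
gripper_width: 0.509
grasp_force: 0.0
```

```bash
python3 - <<'E'
from h import *
s=load('top0');hsv=cv2.cvtColor(s['img'],cv2.COLOR_RGB2HSV)
m=cv2.inRange(hsv,(0,0,110),(179,60,255));k=np.zeros_like(m);k[200:248,140:230]=255;m&=k
cs,_=cv2.findContours(m,cv2.RETR_EXTERNAL,cv2.CHAIN_APPROX_NONE);c=max(cs,key=cv2.contourArea)
c=c[c[:,0,0]>168]
P=np.array([ray(s,u,v,.02)[:2] for u,v in c[:,0]],np.float32);(a,b),wh,an=cv2.minAreaRect(P);print(a,b,wh,an)
# wood tray
m=cv2.inRange(hsv,(8,60,60),(25,255,255));k[:]=0;k[158:230,370:464]=255;m&=k
cs,_=cv2.findContours(m,cv2.RETR_EXTERNAL,cv2.CHAIN_APPROX_NONE);c=max(cs,key=cv2.contourArea)
print('stock',rect(s,c,.02)[:3])
# knob: dark blob in side view
s2=load('side0');g=cv2.inRange(cv2.cvtColor(s2['img'],cv2.COLOR_RGB2HSV),(0,0,0),(179,255,60));k=np.zeros_like(g);k[248:264,266:284]=255;g&=k
v,u=np.nonzero(g);print('knob px',u.min(),u.max(),v.min(),v.max(),u.mean(),v.mean())
for z in(.17,.178,.186): print(z,ray(s2,u.mean(),v.mean(),z))
print('top knob',ray(s,165,222.7,.186), proj(s,(.487,.3975,.186)),proj(s2,(.487,.3975,.186)))
E
```

```text
0.48122647404670715 0.32785576581954956 (0.14901040494441986, 0.07021418958902359) 82.72042846679688
stock (array([ 0.5728, -0.3366]), array([0.238, 0.173]), 86.7)
knob px 270 279 252 260 274.38157894736844 256.0
0.17 [0.49036802 0.38945743 0.17      ]
0.178 [0.4887461  0.39619394 0.178     ]
0.186 [0.48712418 0.40293046 0.186     ]
top knob [0.48685799 0.36515873 0.186     ] [151.98972417 222.75825653] [274.90308157 254.28845006]
```

Emit:
drive_tool(
  motion=[
    [0.1,0.15,0,0,0,0],
    [0.2,0.3,0,0,0,0],
    [0.3,0.5,0,0,0,0],
    [0.4,0.65,0,0,0,0],
    [0.5,0.8,0,0,0,0],
    [0.55,0.9,0,0,0,0],
    [0.6,0.95,0,0,0,0],
    [0.6,1,0,0,0,0],
  ],
)

```text
time_s: 1.7
ee_pos: [0.4367, -0.1942, 0.1928]
tool_rot: [3.14, 0.002, 0.003]
force: [1.0, 0.1, 0.0]
gripper_width: 0.501
grasp_force: 0.0
```

Emit:
drive_tool(
  motion=[
    [0.1,0.15,-0.1,0,0,0],
    [0.2,0.3,-0.2,0,0,0],
    [0.3,0.45,-0.3,0,0,0],
    [0.38,0.57,-0.45,0,0,0],
    [0.38,0.57,-0.6,0,0,0],
    [0.38,0.57,-0.75,0,0,0],
    [0.38,0.57,-0.85,0,0,0],
    [0.38,0.57,-0.85,0,0,0],
  ],
)

```text
time_s: 2.5
ee_pos: [0.5093, -0.0798, 0.0202]
tool_rot: [-3.14, 0.001, 0.009]
force: [0.6, 0.5, 0.0]
gripper_width: 0.498
grasp_force: 0.0
```

```bash
python3 - <<'E'
from h import *
s=load('top0');g=cv2.cvtColor(s['img'],cv2.COLOR_RGB2HSV)
sat=g[:,:,1].astype(float)
def line(u0,u1,va,vb,z):
    P=[]
    for u in range(u0,u1):
        d=np.diff(cv2.GaussianBlur(sat[va:vb,u:u+1],(1,3),0)[:,0]);i=np.argmax(abs(d))
        P.append(ray(s,u,va+i+1-.5+.5,z)[:2])
    P=np.array(P,np.float32);vx,vy,x,y=cv2.fitLine(P,cv2.DIST_HUBER,0,.01,.01).ravel();print(np.degrees(np.arctan2(vy,vx))%180,x,y, x+vx/vy*(.32-y))
line(175,214,204,219,.02);line(175,214,230,245,.02)
snap('side','side1'); o=manip.get_obs();print(o['ee_pos'],o['force'])
E
```

```text
82.582405 0.51342446 0.3099441 0.5147336
82.338196 0.44332176 0.32465354 0.44269574
[ 0.51029996 -0.08010039  0.02155233] [ 0.87319607  0.29535272 -0.67681572]
```

Emit:
drive_tool(
  motion=[
    [0,0,-0.07,0,0,0],
    [0,0,-0.07,0,0,0],
    [0.15,0,-0.07,0,0,0],
    [0.3,0,-0.07,0,0,0],
    [0.4,0,-0.07,0,0,0],
    [0.5,0,-0.07,0,0,0],
    [0.6,0,-0.07,0,0,0],
    [0.7,0,-0.07,0,0,0],
  ],
)

```text
time_s: 3.35
ee_pos: [0.6505, -0.0798, 0.0104]
tool_rot: [-3.141, -0.001, 0.004]
force: [-2.2, -0.2, 1.6]
gripper_width: 0.501
grasp_force: 1.5
```

Emit:
drive_tool(
  motion=[
    [0.08,0,0,0,0,0],
    [0.16,0,0,0,0,0],
    [0.24,0,0,0,0,0],
    [0.32,0,0,0,0,0],
    [0.4,0,0,0,0,0],
    [0.4,0,0,0,0,0],
    [0.4,0,0.1,0,0,0],
    [0.4,0,0.4,0,0,0],
  ],
)

```text
time_s: 4.15
ee_pos: [0.7258, -0.0788, 0.0743]
tool_rot: [-3.138, -0.0, 0.02]
force: [0.4, -0.3, 0.6]
gripper_width: 0.5
grasp_force: 0.0
```

```bash
python3 - <<'E'
from h import *
s=snap('side','side2');t=snap('top','top2')
im=np.hstack([s['img'][100:300,150:400],t['img'][60:260,200:420]])[:,:,::-1];cv2.imwrite('pics/c3.png',cv2.resize(im,None,fx=1.7,fy=1.7))
E
```

```text
(no output)
```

View pics/c3.png

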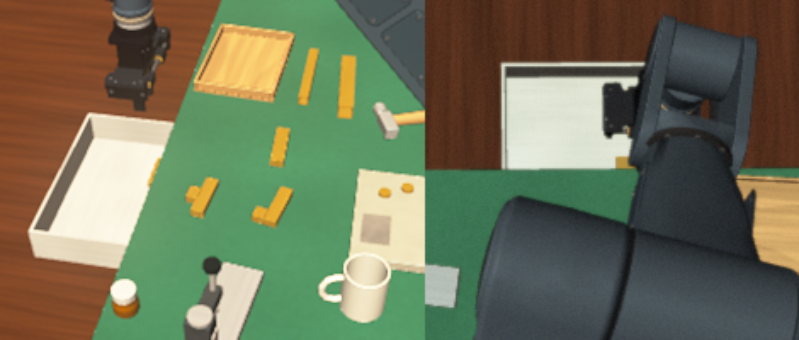

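Side crop: the short strip is in the scrap tray at crop (155,172), just past the edge. The other three offcuts have not moved. Next is the tee.

Emit:
drive_tool(
  motion=[
    [-0.2,0.1,0,0,0,0],
    [-0.4,0.25,0,0,0,0],
    [-0.6,0.4,0,0,0,0],
    [-0.8,0.55,0,0,0,0],
    [-0.95,0.7,0,0,0,0],
    [-1,0.8,0,0,0,0],
    [-1,0.87,0,0,0,0],
    [-1,0.87,0,0,0,0],
  ],
)

```text
time_s: 5.05
ee_pos: [0.532, 0.0955, 0.0795]
tool_rot: [3.142, 0.004, 0.004]
force: [-0.4, -0.0, 0.5]
gripper_width: 0.503
grasp_force: 0.0
```

Emit:
drive_tool(
  motion=[
    [-0.1,0,-0.05,0,0,0],
    [-0.1,0,-0.15,0,0,0],
    [-0.1,0,-0.3,0,0,0],
    [-0.1,0,-0.4,0,0,0],
    [-0.1,0,-0.41,0,0,0],
    [-0.1,0,-0.41,0,0,0],
    [-0.1,0,-0.41,0,0,0],
    [-0.1,0,-0.41,0,0,0],
  ],
)

```text
time_s: 5.85
ee_pos: [0.5131, 0.093, 0.0003]
tool_rot: [3.141, -0.001, 0.005]
force: [-5.4, -0.2, 30.7]
gripper_width: 0.499
grasp_force: 15.4
```

Emit:
drive_tool(
  motion=[
    [0.12,0,0,0,0,0],
    [0.24,0,0,0,0,0],
    [0.36,0,0,0,0,0],
    [0.48,0,0,0,0,0],
    [0.6,0,0,0,0,0],
    [0.7,0,0,0,0,0],
    [0.8,0,0,0,0,0],
    [0.85,0,0,0,0,0],
  ],
)

```text
time_s: 6.65
ee_pos: [0.6653, 0.093, 0.0004]
tool_rot: [3.14, 0.003, -0.057]
force: [-21.3, -1.2, 29.3]
gripper_width: 0.501
grasp_force: 14.8
```

Emit:
drive_tool(
  motion=[
    [0.08,0,0,0,0,0],
    [0.16,0,0,0,0,0],
    [0.22,0,0,0,0,0],
    [0.22,0,0,0,0,0],
    [0.22,0,0,0,0,0],
    [0.22,0,0.1,0,0,0],
    [0.22,0,0.3,0,0,0],
    [0.22,0,0.4,0,0,0],
  ],
)

```text
time_s: 7.45
ee_pos: [0.7267, 0.0942, 0.0807]
tool_rot: [3.141, 0.001, 0.007]
force: [-0.2, -0.1, 0.9]
gripper_width: 0.501
grasp_force: 0.0
```

```bash
python3 - <<'E'
from h import *
s=snap('side','side3')
cs,_=brass(s,(170,160,330,245))
for c in cs: r=rect(s,c,.012);print(c.mean((0,1)),r[:3],cv2.contourArea(c))
E
```

```text
[224.24074074 230.33333333] (array([0.6901, 0.1819]), array([0.094, 0.026]), -88.0) 135.0
[310.15942029 221.84057971] (array([0.447 , 0.0951]), array([0.105, 0.049]), 78.9) 251.5
[314.15789474 186.1754386 ] (array([ 0.4556, -0.0671]), array([0.118, 0.028]), -89.2) 166.5
```

The tee is in the tray at side pixel (224,230). The fingers pressed on the bench on that pass, so the next pass is 10 mm higher. Now the ell.

Emit:
drive_tool(
  motion=[
    [-0.2,0,0,0,0,0],
    [-0.4,0,0,0,0,0],
    [-0.6,0,0,0,0,0],
    [-0.75,0,0,0,0,0],
    [-0.9,0,0,0,0,0],
    [-1,0,0,0,0,0],
    [-1,0,0,0,0,0],
    [-1,0,0,0,0,0],
  ],
)

```text
time_s: 8.3
ee_pos: [0.5265, 0.0943, 0.0774]
tool_rot: [3.142, 0.001, 0.004]
force: [-0.0, 1.0, 0.3]
gripper_width: 0.501
grasp_force: 0.0
```

Emit:
drive_tool(
  motion=[
    [-0.2,0,0,0,0,0],
    [-0.4,0,0,0,0,0],
    [-0.6,0,0,0,0,0],
    [-0.71,0,-0.1,0,0,0],
    [-0.71,0,-0.2,0,0,0],
    [-0.71,0,-0.3,0,0,0],
    [-0.71,0,-0.34,0,0,0],
    [-0.71,0,-0.34,0,0,0],
  ],
)

```text
time_s: 9.1
ee_pos: [0.3848, 0.0942, 0.0076]
tool_rot: [-3.142, -0.0, -0.0]
force: [0.7, 0.4, -0.2]
gripper_width: 0.502
grasp_force: 0.0
```

Emit:
drive_tool(
  motion=[
    [0.12,0,0,0,0,0],
    [0.24,0,0,0,0,0],
    [0.36,0,0,0,0,0],
    [0.48,0,0,0,0,0],
    [0.6,0,0,0,0,0],
    [0.7,0,0,0,0,0],
    [0.8,0,0,0,0,0],
    [0.9,0,0,0,0,0],
  ],
)

```text
time_s: 9.9
ee_pos: [0.5622, 0.0945, 0.0095]
tool_rot: [-3.142, -0.001, 0.007]
force: [-3.2, 0.4, 1.6]
gripper_width: 0.501
grasp_force: 1.8
```

```bash
python3 - <<'E'
from h import *
s=snap('side','side4')
cs,_=brass(s,(170,160,345,245))
for c in cs: r=rect(s,c,.012);print(c.mean((0,1)),r[:3],cv2.contourArea(c))
print(manip.get_obs()['ee_pos'],manip.get_obs()['force'])
E
```

```text
[224.80769231 230.36538462] (array([0.6891, 0.1817]), array([0.093, 0.024]), -88.0) 124.0
[259.1627907 222.       ] (array([0.5966, 0.1314]), array([0.048, 0.041]), 3.7) 125.5
[314.15789474 186.19298246] (array([ 0.4556, -0.0659]), array([0.115, 0.028]), -89.2) 165.5
[0.56834539 0.09413991 0.00998915] [ 3.42175088  0.00974288 -0.12981948]
```

Emit:
drive_tool(
  motion=[
    [0.1,0,0,0,0,0],
    [0.2,0,0,0,0,0],
    [0.3,0,0,0,0,0],
    [0.4,0,0,0,0,0],
    [0.5,0,0,0,0,0],
    [0.6,0,0,0,0,0],
    [0.7,0,0,0,0,0],
    [0.8,0,0,0,0,0],
  ],
)

```text
time_s: 10.75
ee_pos: [0.7245, 0.0943, 0.0097]
tool_rot: [3.142, 0.001, 0.002]
force: [0.9, 0.6, 0.2]
gripper_width: 0.498
grasp_force: 0.0
```

Emit:
drive_tool(
  motion=[
    [0,0,0,0,0,0],
    [0,0,0,0,0,0],
    [0,0,0.1,0,0,0],
    [0,0,0.2,0,0,0],
    [0,0,0.3,0,0,0],
    [0,0,0.34,0,0,0],
    [0,0,0.34,0,0,0],
    [0,0,0.34,0,0,0],
  ],
)

```text
time_s: 11.55
ee_pos: [0.7221, 0.0944, 0.0759]
tool_rot: [-3.142, -0.001, 0.003]
force: [0.7, 0.3, -0.1]
gripper_width: 0.5
grasp_force: 0.0
```

Emit:
drive_tool(
  motion=[
    [-0.2,0,0,0,0,0],
    [-0.4,-0.1,0,0,0,0],
    [-0.6,-0.25,0,0,0,0],
    [-0.75,-0.4,0,0,0,0],
    [-0.9,-0.55,0,0,0,0],
    [-1,-0.7,0,0,0,0],
    [-1,-0.8,0,0,0,0],
    [-1,-0.8,0,0,0,0],
  ],
)

```text
time_s: 12.35
ee_pos: [0.5224, -0.0678, 0.0757]
tool_rot: [-3.141, 0.005, 0.002]
force: [-0.0, -0.5, 0.9]
gripper_width: 0.498
grasp_force: 0.0
```

```bash
python3 - <<'E'
from h import *
s=snap('side','side5')
cs,_=brass(s,(170,140,345,245))
for c in cs: r=rect(s,c,.012);print(c.mean((0,1)),r[:3],cv2.contourArea(c))
print(manip.get_obs()['ee_pos'],manip.get_obs()['force'])
im=s['img'][60:340,150:430,::-1];cv2.imwrite('pics/c5.png',cv2.resize(im,None,fx=2,fy=2))
E
```

```text
[210.91111111 235.6       ] (array([0.725 , 0.2114]), array([0.06, 0.04]), -54.2) 110.5
[314.15789474 186.19298246] (array([ 0.4556, -0.0659]), array([0.115, 0.028]), -89.2) 165.5
[329.69230769 150.09615385] (array([ 0.4296, -0.2696]), array([0.131, 0.023]), 89.6) 115.0
[308.         148.98507463] (array([ 0.5022, -0.2591]), array([0.123, 0.048]), -82.7) 142.5
[273.82758621 146.27586207] (array([ 0.6307, -0.2543]), array([0.086, 0.073]), -80.1) 229.0
[ 0.52267321 -0.06652759  0.07578117] [-0.03516808 -0.03795709 -0.02666849]
```

View pics/c5.png

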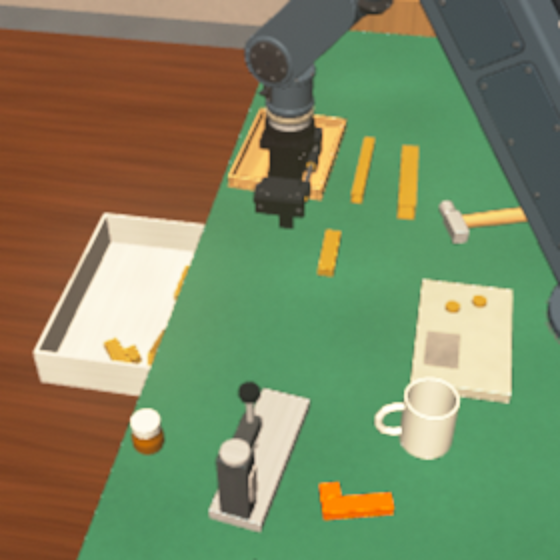

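The ell is at crop (120,350), with the tee (153,345) and short (182,285) also in the tray. The plain strip is still at (329,252). Now I push it.

Emit:
drive_tool(
  motion=[
    [-0.2,0,0,0,0,0],
    [-0.4,0,0,0,0,0],
    [-0.54,0,0,0,0,0],
    [-0.54,0,-0.1,0,0,0],
    [-0.54,0,-0.2,0,0,0],
    [-0.54,0,-0.3,0,0,0],
    [-0.54,0,-0.34,0,0,0],
    [-0.54,0,-0.34,0,0,0],
  ],
)

```text
time_s: 13.2
ee_pos: [0.4147, -0.0646, 0.0075]
tool_rot: [-3.14, -0.003, 0.004]
force: [-0.4, -0.4, 0.2]
gripper_width: 0.502
grasp_force: 0.0
```

Emit:
drive_tool(
  motion=[
    [0.12,0,0,0,0,0],
    [0.24,0,0,0,0,0],
    [0.36,0,0,0,0,0],
    [0.48,0,0,0,0,0],
    [0.6,0,0,0,0,0],
    [0.7,0,0,0,0,0],
    [0.8,0,0,0,0,0],
    [0.9,0,0,0,0,0],
  ],
)

```text
time_s: 14.0
ee_pos: [0.5933, -0.0643, 0.0092]
tool_rot: [-3.14, -0.002, 0.009]
force: [-4.4, -1.1, 1.4]
gripper_width: 0.502
grasp_force: 1.9
```

Emit:
drive_tool(
  motion=[
    [0.1,0,0,0,0,0],
    [0.2,0,0,0,0,0],
    [0.3,0,0,0,0,0],
    [0.4,0,0,0,0,0],
    [0.5,0,0,0,0,0],
    [0.58,0,0,0,0,0],
    [0.65,0,0,0,0,0],
    [0.65,0,0,0,0,0],
  ],
)

```text
time_s: 14.8
ee_pos: [0.7274, -0.0651, 0.0097]
tool_rot: [3.141, 0.002, 0.005]
force: [0.1, 1.5, 0.4]
gripper_width: 0.498
grasp_force: 0.0
```

Emit:
drive_tool(
  motion=[
    [0,0,0.1,0,0,0],
    [0,0,0.2,0,0,0],
    [0,0,0.3,0,0,0],
    [0,0,0.4,0,0,0],
    [0,0,0.5,0,0,0],
    [0,0,0.6,0,0,0],
    [-0.1,0,0.6,0,0,0],
    [-0.2,0,0.6,0,0,0],
  ],
)

```text
time_s: 15.6
ee_pos: [0.6844, -0.0652, 0.13]
tool_rot: [3.141, 0.002, 0.002]
force: [-0.0, -0.1, -0.4]
gripper_width: 0.503
grasp_force: 0.0
```

```bash
python3 - <<'E'
from h import *
s=snap('side','side6');t=snap('top','top6')
cs,_=brass(s,(170,120,365,245))
for c in cs: r=rect(s,c,.012);print(c.mean((0,1)),r[:3],cv2.contourArea(c))
cs,_=brass(t,(240,100,450,285))
for c in cs: r=rect(t,c,.025);print('top',c.mean((0,1)),r[:3],cv2.contourArea(c))
o=manip.get_obs();print(o['ee_pos'],o['tool_rot'],o['joints'])
im=s['img'][60:340,150:430,::-1];cv2.imwrite('pics/c6.png',cv2.resize(im,None,fx=2,fy=2))
E
```

```text
[210.91111111 235.62222222] (array([0.7244, 0.2126]), array([0.068, 0.035]), -17.1) 111.5
[226.62745098 200.80392157] (array([0.7204, 0.0562]), array([0.095, 0.023]), -79.2) 124.5
[353.58139535 150.97674419] (array([ 0.3444, -0.2863]), array([0.223, 0.033]), -87.0) 291.0
[330.83783784 144.51351351] (array([ 0.4294, -0.3085]), array([0.209, 0.023]), 89.6) 179.0
[294.00617284 138.07407407] (array([ 0.573 , -0.3353]), array([0.257, 0.179]), 86.8) 1722.0
top [417.5        240.93617021] (array([ 0.4303, -0.3342]), array([0.128, 0.018]), 89.4) 251.0
top [418.67234043 193.38297872] (array([ 0.5726, -0.3328]), array([0.203, 0.171]), 86.8) 3367.5
top [269.25396825 155.58730159] (array([0.687 , 0.1011]), array([0.086, 0.015]), 89.7) 111.5
top [264.24561404 138.80701754] (array([0.7335, 0.1135]), array([0.079, 0.039]), -51.4) 210.5
[ 0.68126508 -0.06464873  0.12882328] [-3.14043285e+00 -1.04727366e-03  7.86890775e-03] [-2.57460083e-01  7.12987020e-01  1.34668065e+00 -1.87349056e-04
  1.08706386e+00  1.31275684e+00]
```

View pics/c6.png

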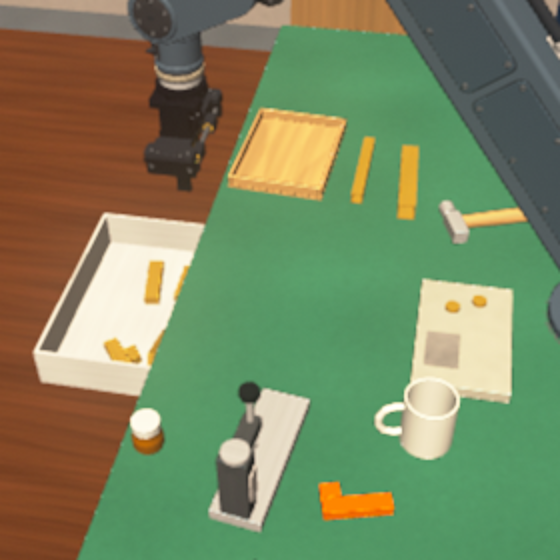

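All four offcuts are in the scrap tray: plain (154,282), short (182,285), tee (155,345) and ell (122,350). From the top view, corrected for the visible side faces, the thick tube's centre is about (0.347,-0.281) at 93°. I'll grasp it 45 mm towards its -y end.

Emit:
drive_tool(
  motion=[
    [-0.1,-0.1,0,0,0,0.02],
    [-0.25,-0.2,0,0,0,0.04],
    [-0.4,-0.3,0,0,0,0.06],
    [-0.55,-0.4,0,0,0,0.08],
    [-0.7,-0.5,0,0,0,0.1],
    [-0.8,-0.6,0,0,0,0.12],
    [-0.83,-0.65,0,0,0,0.13],
    [-0.83,-0.65,0,0,0,0.13],
  ],
  gripper=0.3,
)

```text
time_s: 16.5
ee_pos: [0.5188, -0.197, 0.1289]
tool_rot: [2.884, 1.244, 0.0]
force: [0.5, -0.2, 0.8]
gripper_width: 0.652
grasp_force: 0.0
```

Emit:
drive_tool(
  motion=[
    [-0.1,-0.1,0,0,0,0.02],
    [-0.25,-0.2,0,0,0,0.04],
    [-0.4,-0.3,0,0,0,0.06],
    [-0.55,-0.4,0,0,0,0.08],
    [-0.7,-0.5,0,0,0,0.1],
    [-0.8,-0.6,0,0,0,0.12],
    [-0.83,-0.65,0,0,0,0.129],
    [-0.83,-0.65,0,0,0,0.129],
  ],
)

```text
time_s: 17.3
ee_pos: [0.3537, -0.3273, 0.1289]
tool_rot: [2.16, 2.279, -0.0]
force: [0.2, -0.1, 0.4]
gripper_width: 0.65
grasp_force: 0.0
```

```bash
python3 - <<'E'
from h import *
s=snap('side','side7')
cs,_=brass(s,(320,120,365,180))
for c in cs: r=rect(s,c,.012);print(c.mean((0,1)),r[:3],cv2.contourArea(c))
o=manip.get_obs();print(o['ee_pos'],o['tool_rot'],o['joints'])
for z in (.12,.15,.18,.2): print(proj(s,(.496,.451,z)))
E
```

```text
[353.58139535 150.97674419] (array([ 0.3444, -0.2863]), array([0.223, 0.033]), -87.0) 291.0
[330.83783784 144.51351351] (array([ 0.4294, -0.3085]), array([0.209, 0.023]), 89.6) 179.0
[ 0.35399528 -0.32612056  0.1287228 ] [2.16037263e+00 2.27938782e+00 4.31362172e-04] [-9.77475061e-01  4.87222899e-01  1.87894039e+00  7.18829662e-04
  7.74434779e-01 -1.03158914e+00]
[267.33843804 288.78699636]
[266.86693521 280.97127243]
[266.37731974 272.85530985]
[266.04032476 267.26921469]
```

Emit:
drive_tool(
  motion=[
    [-0.025,0,-0.1,0,0,0],
    [-0.025,0,-0.2,0,0,0],
    [-0.025,0,-0.3,0,0,0],
    [-0.025,0,-0.4,0,0,0],
    [-0.025,0,-0.5,0,0,0],
    [-0.025,0,-0.57,0,0,0],
    [-0.025,0,-0.61,0,0,0],
    [-0.025,0,-0.61,0,0,0],
  ],
)

```text
time_s: 18.15
ee_pos: [0.3488, -0.3245, 0.0057]
tool_rot: [-2.156, -2.283, -0.001]
force: [-0.4, 0.5, 0.9]
gripper_width: 0.649
grasp_force: 0.0
```

Emit:
drive_tool(
  motion=[
    [0,0,0,0,0,0],
    [0,0,0,0,0,0],
    [0,0,0,0,0,0],
    [0,0,0,0,0,0],
    [0,0,0,0,0,0],
    [0,0,0,0,0,0],
    [0,0,0,0,0,0],
    [0,0,0,0,0,0],
  ],
  gripper=-1,
  grip_force=50,
)

```text
time_s: 18.95
ee_pos: [0.3483, -0.3259, 0.0071]
tool_rot: [2.156, 2.284, -0.001]
force: [-2.2, -0.0, 5.8]
gripper_width: 0.345
grasp_force: 50.0
```

Emit:
drive_tool(
  motion=[
    [0,0,0.05,0,0,0],
    [0,0,0.1,0,0,0],
    [0,0,0.2,0,0,0],
    [0,0,0.3,0,0,0],
    [0,0,0.4,0,0,0],
    [0,0,0.5,0,0,0],
    [0,0,0.5,0,0,0],
    [0,0,0.5,0,0,0],
  ],
)

```text
time_s: 19.75
ee_pos: [0.3483, -0.3256, 0.1068]
tool_rot: [2.157, 2.283, -0.0]
force: [0.2, -0.6, -4.0]
gripper_width: 0.339
grasp_force: 50.0
```

```bash
python3 - <<'E'
from h import *
s=snap('side','side8')
o=manip.get_obs();print(o['ee_pos'],o['tool_rot'],o['gripper_width'],o['grasp_force'])
im=s['img'][40:240,250:450,::-1];cv2.imwrite('pics/c8.png',cv2.resize(im,None,fx=2.5,fy=2.5))
E
```

```text
[ 0.34800727 -0.32518451  0.10621003] [-2.15682385e+00 -2.28321505e+00 -3.47504780e-04] 0.3420157701503879 49.99211618676782
```

View pics/c8.png

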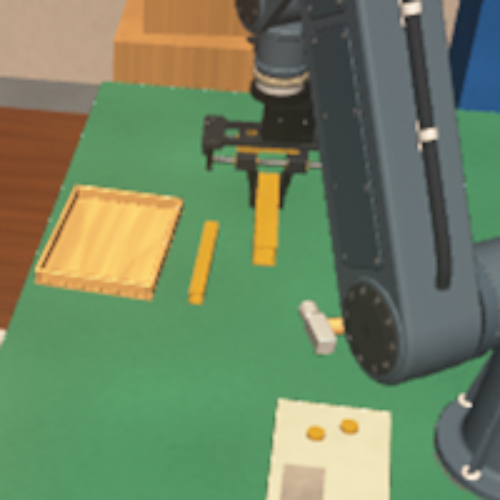

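The tube is held level. Next I carry it to the open end of the gauge.

Emit:
drive_tool(
  motion=[
    [0.03,0.1,0,0,0,0],
    [0.06,0.25,0,0,0,0],
    [0.1,0.4,0,0,0,-0.01],
    [0.13,0.55,0,0,0,-0.01],
    [0.16,0.7,0,0,0,-0.02],
    [0.2,0.85,0,0,0,-0.02],
    [0.22,0.95,0,0,0,-0.029],
    [0.22,0.95,0,0,0,-0.029],
  ],
)

```text
time_s: 20.6
ee_pos: [0.3905, -0.1322, 0.1055]
tool_rot: [-2.348, -2.078, 0.002]
force: [-3.0, -3.7, 3.2]
gripper_width: 0.347
grasp_force: 5.0
```

Emit:
drive_tool(
  motion=[
    [0.03,0.1,0,0,0,0],
    [0.06,0.25,0,0,0,0],
    [0.1,0.4,0,0,0,0],
    [0.13,0.55,0,0,0,0],
    [0.16,0.7,0,0,0,0],
    [0.2,0.85,0,0,0,0],
    [0.22,0.95,0,0,0,0],
    [0.22,0.95,0,0,0,0],
  ],
)

```text
time_s: 21.4
ee_pos: [0.4365, 0.0558, 0.1059]
tool_rot: [-2.352, -2.081, 0.0]
force: [0.3, 1.0, -2.2]
gripper_width: 0.34
grasp_force: 49.8
```

Emit:
drive_tool(
  motion=[
    [0.03,0.1,0,0,0,0],
    [0.06,0.25,0,0,0,0],
    [0.1,0.4,0,0,0,0],
    [0.13,0.55,0,0,0,0],
    [0.15,0.7,0,0,0,0],
    [0.15,0.8,0,0,0,0],
    [0.15,0.84,0,0,0,0],
    [0.15,0.84,0,0,0,0],
  ],
)

```text
time_s: 22.2
ee_pos: [0.4708, 0.2194, 0.1131]
tool_rot: [2.345, 2.076, 0.007]
force: [-5.1, -10.6, 47.6]
gripper_width: 0.33
grasp_force: 50.3
```

```bash
python3 - <<'E'
from h import *
s=snap('side','side9')
o=manip.get_obs();print(o['ee_pos'],o['tool_rot'],o['gripper_width'],o['grasp_force'])
w=np.array(o['tool_rot']);print(2*np.degrees(np.arctan2(w[1],w[0])))
im=s['img'][120:340,200:420,::-1];cv2.imwrite('pics/c9.png',cv2.resize(im,None,fx=2.5,fy=2.5))
E
```

```text
[0.4706814  0.21932711 0.11311175] [2.34575246 2.07593954 0.00717632] 0.33382995283202194 50.3277384657531
83.01624928380942
```

View pics/c9.png

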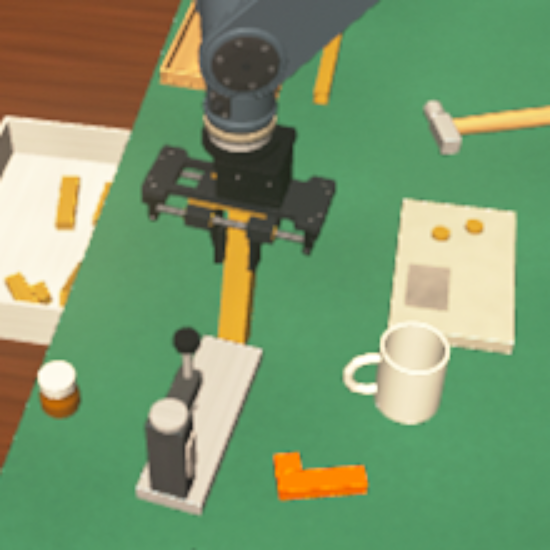

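The grip slackened on the way (5 N at 20.6 s). The tube's front end drooped and is now touching the anvil end at crop (235,340). I'll lift, back off, and look.

Emit:
drive_tool(
  motion=[
    [0,-0.1,0.1,0,0,0],
    [0,-0.2,0.2,0,0,0],
    [0,-0.3,0.3,0,0,0],
    [0,-0.4,0.35,0,0,0],
    [0,-0.5,0.35,0,0,0],
    [0,-0.6,0.35,0,0,0],
    [0,-0.6,0.35,0,0,0],
    [0,-0.6,0.35,0,0,0],
  ],
)

```text
time_s: 23.05
ee_pos: [0.4658, 0.1013, 0.1758]
tool_rot: [-2.357, -2.074, 0.002]
force: [0.5, 0.4, -3.4]
gripper_width: 0.334
grasp_force: 49.9
```

```bash
python3 - <<'E'
from h import *
s=snap('side','side10');t=snap('top','top10')
o=manip.get_obs();print(o['ee_pos'],o['tool_rot'],o['gripper_width'],o['grasp_force'],o['force'])
im=np.hstack([s['img'][100:300,220:420],t['img'][130:330,150:350]])[:,:,::-1];cv2.imwrite('pics/c10.png',cv2.resize(im,None,fx=2,fy=2))
E
```

```text
[0.46596838 0.10228946 0.17597822] [-2.35560902e+00 -2.07684204e+00  1.32521388e-03] 0.3305248821640124 49.8948570429107 [-0.0699998   0.73824057 -3.68034161]
```

View pics/c10.png

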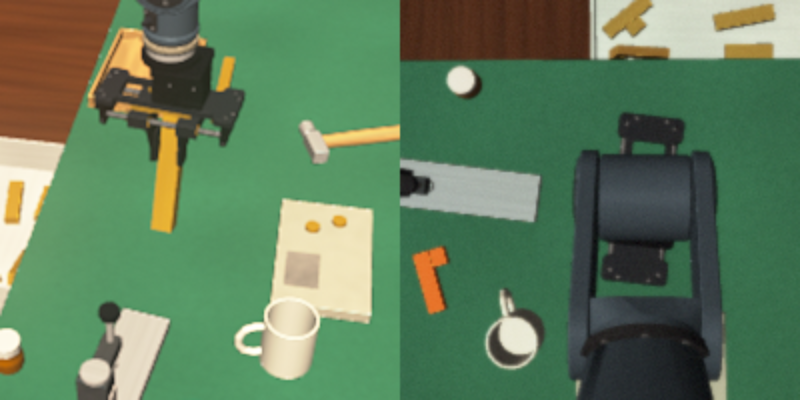

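```bash
python3 - <<'E'
from h import *
s=load('side10')
for th in range(0,70,10):
    t=np.radians(th);L=.135
    print(th,[round(x,3) for x in(.466+.13*L*np.cos(t),.102+.99*L*np.cos(t),.19-L*np.sin(t))],proj(s,(.466+.13*L*np.cos(t),.102+.99*L*np.cos(t),.19-L*np.sin(t))))
E
```

```text
0 [np.float64(0.484), np.float64(0.236), np.float64(0.19)] [288.86092259 207.0092106 ]
10 [np.float64(0.483), np.float64(0.234), np.float64(0.167)] [289.14721617 212.99212676]
20 [np.float64(0.482), np.float64(0.228), np.float64(0.144)] [289.88951544 217.60822208]
30 [np.float64(0.481), np.float64(0.218), np.float64(0.123)] [291.04149627 220.76258551]
40 [np.float64(0.479), np.float64(0.204), np.float64(0.103)] [292.54555098 222.42379027]
50 [np.float64(0.477), np.float64(0.188), np.float64(0.087)] [294.33727973 222.61528117]
60 [np.float64(0.475), np.float64(0.169), np.float64(0.073)] [296.34938139 221.40500421]
```

Side crop: the tube hangs steeply with its front end down at (163,229). I'll touch that end to the clear bench with a light grip, lay the tube down by moving back in an arc, and regrasp.

Emit:
drive_tool(
  motion=[
    [0,0,-0.05,0,0,0],
    [0,0,-0.1,0,0,0],
    [0,0,-0.15,0,0,0],
    [0,0,-0.2,0,0,0],
    [0,0,-0.24,0,0,0],
    [0,0,-0.28,0,0,0],
    [0,0,-0.3,0,0,0],
    [0,0,-0.3,0,0,0],
  ],
  gripper=-1,
  grip_force=15,
)

```text
time_s: 23.95
ee_pos: [0.466, 0.1023, 0.1159]
tool_rot: [-2.355, -2.077, 0.002]
force: [-0.1, 0.7, -3.6]
gripper_width: 0.339
grasp_force: 15.0
```

Emit:
drive_tool(
  motion=[
    [0,-0.02,-0.03,0,0,0],
    [0,-0.05,-0.06,0,0,0],
    [0,-0.08,-0.09,0,0,0],
    [0,-0.11,-0.12,0,0,0],
    [0,-0.14,-0.15,0,0,0],
    [0,-0.17,-0.18,0,0,0],
    [0,-0.2,-0.21,0,0,0],
    [0,-0.2,-0.21,0,0,0],
  ],
)

```text
time_s: 24.75
ee_pos: [0.467, 0.0613, 0.0747]
tool_rot: [2.357, 2.075, 0.002]
force: [-0.1, -0.6, -3.0]
gripper_width: 0.334
grasp_force: 14.6
```

```bash
python3 - <<'E'
from h import *
s=snap('side','side11')
cs,_=brass(s,(270,130,330,250))
for c in cs: print(c[:,0].min(0),c[:,0].max(0),cv2.minAreaRect(c))
E
```

```text
[295 183] [310 228] ((303.7423095703125, 205.54327392578125), (11.4263916015625, 45.178192138671875), 10.124671936035156)
[288 172] [315 181] ((301.1922912597656, 177.0384521484375), (27.848491668701172, 5.099019527435303), 11.309932708740234)
[270 130] [297 157] ((283.5, 143.5), (27.0, 27.0), 90.0)
```

```bash
python3 - <<'E'
from h import *
from scipy.optimize import least_squares
s=load('side11')
f=lambda p,uv:proj(s,(.467+.13*p[0],.061+.99*p[0],p[1]))-uv
cs,_=brass(s,(270,182,330,250));c=max(cs,key=cv2.contourArea)[:,0]
for v in (c[:,1].max(),c[:,1].max()-4,c[:,1].max()-8,c[:,1].max()-20): print(v,c[c[:,1]==v][:,0])
for v in (228,220,208,190):
    u=np.mean(c[c[:,1]==v][:,0]);print(v,u,least_squares(f,[.1,.05],args=((u,v),)).x)
im=s['img'][130:250,240:360,::-1];cv2.imwrite('pics/c11.png',cv2.resize(im,None,fx=4.5,fy=4.5,interpolation=cv2.INTER_CUBIC))
E
```

```text
228 [301 302 303 304 305]
224 [295 306]
220 [296 306]
208 [298 309]
228 303.0 [ 0.01452622 -0.04733123]
220 301.0 [0.03889885 0.01150211]
208 303.5 [0.01394113 0.03951264]
190 305.0 [0.00200733 0.10243345]
```

View pics/c11.png

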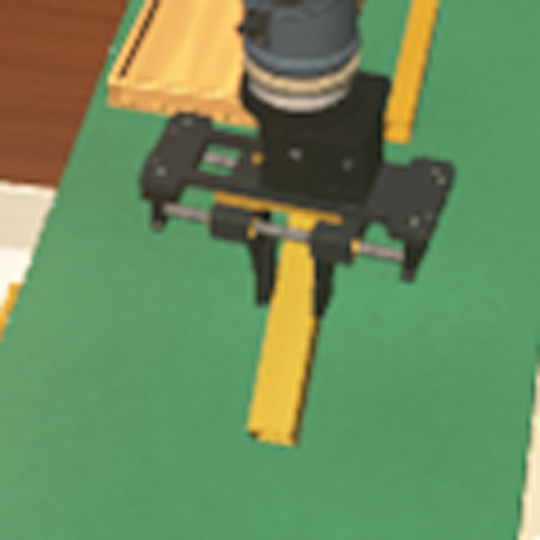

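```bash
python3 - <<'E'
from h import *
s=load('side11')
print('tcp',proj(s,(.467,.061,.075)),'gp',proj(s,(.467,.061,.094)))
for L in(.06,.09,.12):
  for th in (0,20,40,60,80):
    t=np.radians(th);print(L,th,proj(s,(.467+.13*L*np.cos(t),.061+.99*L*np.cos(t),.094-L*np.sin(t))).round(1))
E
```

```text
tcp [305.02128712 196.43310902] gp [305.13937428 191.70448604]
0.06 0 [299.2 204.7]
0.06 20 [299.5 209. ]
0.06 40 [300.5 211.1]
0.06 60 [302.  210.9]
0.06 80 [303.8 208.3]
0.09 0 [296.2 211.5]
0.09 20 [296.7 217.9]
0.09 40 [298.2 220.9]
0.09 60 [300.4 220.3]
0.09 80 [303.2 216.4]
0.12 0 [293.  218.5]
0.12 20 [293.7 227. ]
0.12 40 [295.8 230.7]
0.12 60 [298.9 229.6]
0.12 80 [302.5 224.2]
```

Emit:
drive_tool(
  motion=[
    [0,-0.05,-0.03,0,0,0],
    [0,-0.1,-0.05,0,0,0],
    [0,-0.14,-0.07,0,0,0],
    [0,-0.17,-0.09,0,0,0],
    [0,-0.2,-0.11,0,0,0],
    [0,-0.22,-0.13,0,0,0],
    [0,-0.24,-0.15,0,0,0],
    [0,-0.24,-0.15,0,0,0],
  ],
)

```text
time_s: 25.6
ee_pos: [0.4661, 0.0138, 0.044]
tool_rot: [-2.356, -2.078, 0.001]
force: [-0.3, -0.6, -2.0]
gripper_width: 0.332
grasp_force: 14.7
```

Emit:
drive_tool(
  motion=[
    [0,-0.02,-0.02,0,0,0],
    [0,-0.03,-0.04,0,0,0],
    [0,-0.05,-0.06,0,0,0],
    [0,-0.06,-0.08,0,0,0],
    [0,-0.07,-0.1,0,0,0],
    [0,-0.08,-0.12,0,0,0],
    [0,-0.08,-0.14,0,0,0],
    [0,-0.08,-0.14,0,0,0],
  ],
)

```text
time_s: 26.4
ee_pos: [0.4659, -0.0017, 0.0177]
tool_rot: [2.354, 2.08, -0.0]
force: [-2.6, 0.7, 11.3]
gripper_width: 0.35
grasp_force: 15.0
```

```bash
python3 - <<'E'
from h import *
s=snap('side','side12');im=s['img'][130:250,240:360,::-1];cv2.imwrite('pics/c12.png',cv2.resize(im,None,fx=4.5,fy=4.5,interpolation=cv2.INTER_CUBIC))
cs,_=brass(s,(270,182,330,250));c=max(cs,key=cv2.contourArea)[:,0];v=c[:,1].max();print(v,c[c[:,1]==v][:,0])
E
```

```text
221 [299 300 301 302 303 304 305]
```

View pics/c12.png

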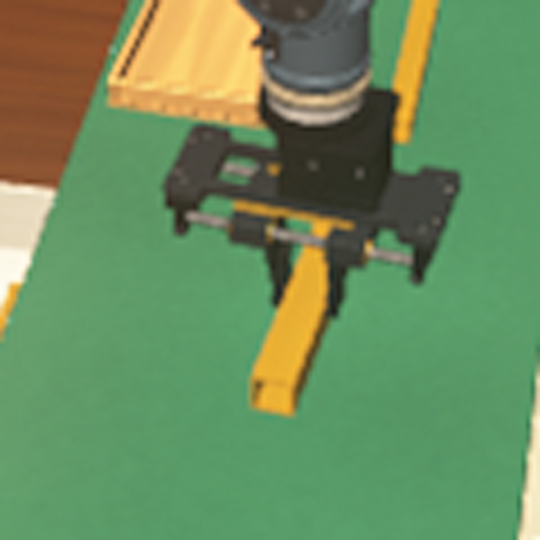

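The tube is nearly flat, front end at crop (272,405). I'll release it, rise, and look.

Emit:
drive_tool(
  motion=[
    [0,0,0,0,0,0],
    [0,0,0,0,0,0],
    [0,0,0,0,0,0],
    [0,0,0,0,0,0],
    [0,0,0.1,0,0,0],
    [0,0,0.25,0,0,0],
    [0,0,0.4,0,0,0],
    [0,0,0.5,0,0,0],
  ],
  gripper=0.4,
)

```text
time_s: 27.25
ee_pos: [0.4669, -0.0018, 0.1181]
tool_rot: [2.355, 2.077, 0.002]
force: [0.4, -0.1, -0.1]
gripper_width: 0.699
grasp_force: 0.0
```

Emit:
drive_tool(
  motion=[
    [0,-0.15,0,0,0,0],
    [0,-0.3,0,0,0,0],
    [0,-0.45,0,0,0,0],
    [0,-0.6,0,0,0,0],
    [0,-0.75,0,0,0,0],
    [0,-0.9,0,0,0,0],
    [0,-1,0,0,0,0],
    [0,-1,0,0,0,0],
  ],
)

```text
time_s: 28.05
ee_pos: [0.4671, -0.2047, 0.1165]
tool_rot: [2.358, 2.073, 0.0]
force: [1.3, -0.3, 0.0]
gripper_width: 0.697
grasp_force: 0.0
```

```bash
python3 - <<'E'
from h import *
s=snap('side','side13');t=snap('top','top13')
for n,q,roi in(('s',s,(260,100,340,240)),('t',t,(250,165,460,290))):
    for c in brass(q,roi)[0]:
        r=rect(q,c,.03);print(n,c.mean((0,1)),r[:3],cv2.contourArea(c))
o=manip.get_obs();print(o['ee_pos'],o['tool_rot'],o['force'])
im=np.hstack([s['img'][100:300,220:420],t['img'][130:330,230:430]])[:,:,::-1];cv2.imwrite('pics/c13.png',cv2.resize(im,None,fx=2,fy=2))
E
```

```text
s [306.88235294 199.47058824] (array([0.4663, 0.0182]), array([0.211, 0.037]), 84.9) 448.0
s [330.81081081 144.51351351] (array([ 0.4274, -0.2834]), array([0.205, 0.023]), 89.9) 181.0
s [295.35025381 135.34517766] (array([ 0.5682, -0.3138]), array([0.261, 0.176]), 86.8) 1759.5
t [303.49275362 229.12318841] (array([0.4683, 0.0036]), array([0.179, 0.029]), 84.3) 546.0
t [411.76567657 188.82508251] (array([ 0.574 , -0.3331]), array([0.238, 0.163]), 89.7) 2569.5
[ 0.46577215 -0.20138524  0.11619478] [-2.35619152e+00 -2.07567433e+00  4.63678445e-05] [-0.50037255  0.21248431 -0.58564405]
```

The thick tube now lies flat, centre (0.468,0.003), 84.3° (top pixel 303,229). I'll regrasp it 35 mm off centre at 60 N.

Emit:
drive_tool(
  motion=[
    [0,0.15,0,0,0,0.004],
    [0,0.3,0,0,0,0.004],
    [0,0.45,0,0,0,0.004],
    [0,0.6,0,0,0,0.004],
    [0,0.75,0,0,0,0.004],
    [0,0.85,0,0,0,0.004],
    [0,0.85,0,0,0,0.004],
    [0,0.85,0,0,0,0.004],
  ],
)

```text
time_s: 28.95
ee_pos: [0.4659, -0.0306, 0.1165]
tool_rot: [-2.327, -2.111, 0.001]
force: [0.1, -0.6, -0.1]
gripper_width: 0.699
grasp_force: 0.0
```

Emit:
drive_tool(
  motion=[
    [0,0,-0.1,0,0,0],
    [0,0,-0.2,0,0,0],
    [0,0,-0.3,0,0,0],
    [0,0,-0.4,0,0,0],
    [0,0,-0.48,0,0,0],
    [0,0,-0.54,0,0,0],
    [0,0,-0.55,0,0,0],
    [0,0,-0.55,0,0,0],
  ],
)

```text
time_s: 29.75
ee_pos: [0.4663, -0.032, 0.0064]
tool_rot: [-2.33, -2.107, 0.0]
force: [-0.2, -0.0, 0.8]
gripper_width: 0.697
grasp_force: 0.0
```

Emit:
drive_tool(
  motion=[
    [0,0,0,0,0,0],
    [0,0,0,0,0,0],
    [0,0,0,0,0,0],
    [0,0,0,0,0,0],
    [0,0,0,0,0,0],
    [0,0,0,0,0,0],
    [0,0,0,0,0,0],
    [0,0,0,0,0,0],
  ],
  gripper=-1,
  grip_force=60,
)

```text
time_s: 30.55
ee_pos: [0.4647, -0.0312, 0.0068]
tool_rot: [-2.327, -2.107, 0.003]
force: [-3.9, 0.3, 5.5]
gripper_width: 0.34
grasp_force: 60.0
```

Emit:
drive_tool(
  motion=[
    [0,0,0.05,0,0,0],
    [0,0,0.1,0,0,0],
    [0,0,0.15,0,0,0],
    [0,0,0.2,0,0,0],
    [0,0,0.25,0,0,0],
    [0,0,0.3,0,0,0],
    [0,0,0.3,0,0,0],
    [0,0,0.3,0,0,0],
  ],
)

```text
time_s: 31.35
ee_pos: [0.4664, -0.0317, 0.0669]
tool_rot: [2.329, 2.107, 0.001]
force: [-0.1, 0.4, -3.9]
gripper_width: 0.342
grasp_force: 60.0
```

```bash
python3 - <<'E'
from h import *
s=snap('side','side14')
o=manip.get_obs();print(o['ee_pos'],o['tool_rot'],o['gripper_width'],o['grasp_force'])
w=np.array(o['tool_rot']);print(2*np.degrees(np.arctan2(w[1],w[0])))
c=max(brass(s,(270,182,340,250))[0],key=cv2.contourArea)[:,0];v=c[:,1].max();print(v,c[c[:,1]>=v-2][:,0].min(),c[c[:,1]>=v-2][:,0].max())
p=o['ee_pos'];print('expected front bottom/top',proj(s,(p[0]+.0125,p[1]+.124,p[2]-.006)),proj(s,(p[0]+.0125,p[1]+.124,p[2]+.024)))
E
```

```text
[ 0.46617818 -0.03163085  0.06655721] [-2.32963237e+00 -2.10756682e+00  1.23132779e-04] 0.3374950512806156 59.95954725891352
-275.7301066113558
207 295 304
expected front bottom/top [299.41883485 206.45268888] [299.5241359  199.03979898]
```

Emit:
drive_tool(
  motion=[
    [0,0.1,0,0,0,-0.005],
    [0,0.2,0,0,0,-0.005],
    [0,0.3,0,0,0,-0.005],
    [0,0.4,0,0,0,-0.005],
    [0,0.5,0,0,0,-0.005],
    [0,0.6,0,0,0,-0.005],
    [0,0.68,0,0,0,-0.005],
    [0,0.68,0,0,0,-0.005],
  ],
)

```text
time_s: 32.2
ee_pos: [0.4655, 0.1059, 0.0659]
tool_rot: [-2.359, -2.073, 0.002]
force: [-0.4, 0.0, -3.9]
gripper_width: 0.341
grasp_force: 60.0
```

Emit:
drive_tool(
  motion=[
    [0,0.1,0,0,0,0],
    [0,0.2,0,0,0,0],
    [0,0.3,0,0,0,0],
    [0,0.4,0,0,0,0],
    [0,0.5,0,0,0,0],
    [0,0.6,0,0,0,0],
    [0.01,0.67,0,0,0,0],
    [0.01,0.67,0,0,0,0],
  ],
)

```text
time_s: 33.0
ee_pos: [0.4689, 0.2393, 0.0662]
tool_rot: [2.361, 2.073, 0.001]
force: [0.5, -1.0, -3.8]
gripper_width: 0.339
grasp_force: 60.0
```

```bash
python3 - <<'E'
from h import *
s=snap('side','side15');t=snap('top','top15')
o=manip.get_obs();print(o['ee_pos'],o['tool_rot'],o['gripper_width'],o['grasp_force'],o['force'])
c=max(brass(s,(250,182,330,300))[0],key=cv2.contourArea)[:,0];v=c[:,1].max();print(v,c[c[:,1]>=v-2][:,0].min(),c[c[:,1]>=v-2][:,0].max())
p=o['ee_pos'];print('expected front bottom/top',proj(s,(p[0]+.0163,p[1]+.124,p[2]-.006)),proj(s,(p[0]+.0163,p[1]+.124,p[2]+.024)))
im=np.hstack([s['img'][180:330,200:350],t['img'][150:300,130:280]])[:,:,::-1];cv2.imwrite('pics/c15.png',cv2.resize(im,None,fx=2.6,fy=2.6))
E
```

```text
[0.46809701 0.23775057 0.06618797] [-2.36196422e+00 -2.07123734e+00  1.97184631e-03] 0.33778540764735404 59.95976963080466 [-0.80594102 -0.43737538 -3.39647266]
277 279 285
expected front bottom/top [279.9258858  276.11279549] [279.71151503 268.74294329]
```

Emit:
drive_tool(
  motion=[
    [0,0,-0.04,0,0,0],
    [0,0,-0.08,0,0,0],
    [0,0,-0.12,0,0,0],
    [0,0,-0.16,0,0,0],
    [0,0,-0.16,0,0,0],
    [0,0,-0.16,0,0,0],
    [0,0,-0.16,0,0,0],
    [0,0,-0.16,0,0,0],
  ],
)

```text
time_s: 33.9
ee_pos: [0.4686, 0.2385, 0.0348]
tool_rot: [2.362, 2.071, 0.001]
force: [-0.6, 0.1, -4.7]
gripper_width: 0.341
grasp_force: 60.0
```

Emit:
drive_tool(
  motion=[
    [0.006,0.05,0,0,0,0],
    [0.013,0.1,0,0,0,0],
    [0.02,0.15,0,0,0,0],
    [0.026,0.2,0,0,0,0],
    [0.032,0.25,0,0,0,0],
    [0.038,0.3,0,0,0,0],
    [0.038,0.3,0,0,0,0],
    [0.038,0.3,0,0,0,0],
  ],
)

```text
time_s: 34.7
ee_pos: [0.4756, 0.2985, 0.0344]
tool_rot: [2.362, 2.072, -0.001]
force: [-0.1, 0.1, -3.6]
gripper_width: 0.339
grasp_force: 60.0
```

Emit:
drive_tool(
  motion=[
    [0,0,-0.01,0,0,0],
    [0,0,-0.02,0,0,0],
    [0,0,-0.03,0,0,0],
    [0,0,-0.035,0,0,0],
    [0,0,-0.04,0,0,0],
    [0,0,-0.04,0,0,0],
    [0,0,-0.04,0,0,0],
    [0,0,-0.04,0,0,0],
  ],
)

```text
time_s: 35.5
ee_pos: [0.4759, 0.2981, 0.0268]
tool_rot: [2.362, 2.071, -0.0]
force: [-0.5, -2.4, 1.8]
gripper_width: 0.341
grasp_force: 60.0
```

Emit:
drive_tool(
  motion=[
    [0,0,0,0,0,0],
    [0,0,0,0,0,0],
    [0,0,0,0,0,0],
    [0,0,0,0,0,0],
    [0,0,0,0,0,0],
    [0,0,0,0,0,0],
    [0,0,0,0,0,0],
    [0,0,0,0,0,0],
  ],
  gripper=0.3,
)

```text
time_s: 36.3
ee_pos: [0.4759, 0.2984, 0.0265]
tool_rot: [2.363, 2.071, 0.0]
force: [0.5, -0.7, 0.2]
gripper_width: 0.651
grasp_force: 0.0
```

Emit:
drive_tool(
  motion=[
    [0,0,0.1,0,0,0],
    [0,0,0.2,0,0,0],
    [0,0,0.35,0,0,0],
    [0,0,0.5,0,0,0],
    [0,0,0.65,0,0,0],
    [0,0,0.8,0,0,0],
    [0,0,0.9,0,0,0],
    [0,0,0.95,0,0,0],
  ],
)

```text
time_s: 37.1
ee_pos: [0.4767, 0.2987, 0.2187]
tool_rot: [2.362, 2.07, 0.005]
force: [0.8, 0.3, -0.1]
gripper_width: 0.646
grasp_force: 0.0
```

```bash
python3 - <<'E'
from h import *
s=snap('side','side16');t=snap('top','top16')
o=manip.get_obs();print(o['ee_pos'],o['tool_rot'],o['gripper_width'],o['force'])
for c in brass(s,(240,182,330,300))[0]: print(c[:,0].min(0),c[:,0].max(0),rect(s,c,.045)[:3])
im=np.hstack([s['img'][180:330,200:350],t['img'][150:300,130:280]])[:,:,::-1];cv2.imwrite('pics/c16.png',cv2.resize(im,None,fx=2.6,fy=2.6))
E
```

```text
[0.4765995  0.29860706 0.21777759] [2.3617726  2.07007276 0.00436572] 0.6502275884738727 [ 0.12416651 -0.31208328 -0.27696754]
[277 246] [298 299] (array([0.478, 0.33 ]), array([0.183, 0.036]), 84.0)
[259 186] [292 197] (array([0.5712, 0.0308]), array([0.112, 0.043]), -7.8)
```

The thick tube is released on the anvil. From the side image it is centred near (0.478,0.33). Now shut the fingers and press the knob at (0.489,0.397).

Emit:
drive_tool(
  motion=[
    [0.01,0.08,0,0,0,0],
    [0.02,0.16,0,0,0,0],
    [0.03,0.25,0,0,0,0],
    [0.04,0.33,0,0,0,0],
    [0.05,0.42,0,0,0,0],
    [0.06,0.49,0,0,0,0],
    [0.06,0.49,0,0,0,0],
    [0.06,0.49,0,0,0,0],
  ],
  gripper=-1,
  grip_force=20,
)

```text
time_s: 38.0
ee_pos: [0.4875, 0.3965, 0.2159]
tool_rot: [2.361, 2.072, -0.002]
force: [-0.1, -0.5, 0.1]
gripper_width: 0.038
grasp_force: 0.0
```

Emit:
drive_tool(
  motion=[
    [0,0,-0.05,0,0,0],
    [0,0,-0.1,0,0,0],
    [0,0,-0.14,0,0,0],
    [0,0,-0.18,0,0,0],
    [0,0,-0.22,0,0,0],
    [0,0,-0.25,0,0,0],
    [0,0,-0.27,0,0,0],
    [0,0,-0.27,0,0,0],
  ],
)

```text
time_s: 38.8
ee_pos: [0.4878, 0.3961, 0.1621]
tool_rot: [2.362, 2.071, -0.001]
force: [-0.4, -2.5, 1.9]
gripper_width: 0.006
grasp_force: 1.2
```

```bash
python3 - <<'E'
from h import *
s=snap('side','side17')
o=manip.get_obs();print(o['ee_pos'],o['tool_rot'],o['gripper_width'],o['force'])
im=s['img'][180:320,210:350,::-1];cv2.imwrite('pics/c17.png',cv2.resize(im,None,fx=4,fy=4,interpolation=cv2.INTER_CUBIC))
E
```

```text
[0.48790349 0.39620912 0.16245434] [ 2.36251547e+00  2.07070229e+00 -5.85009232e-04] 0.006204889615344445 [-0.65905853 -1.28960359  2.84445205]
```

View pics/c17.png

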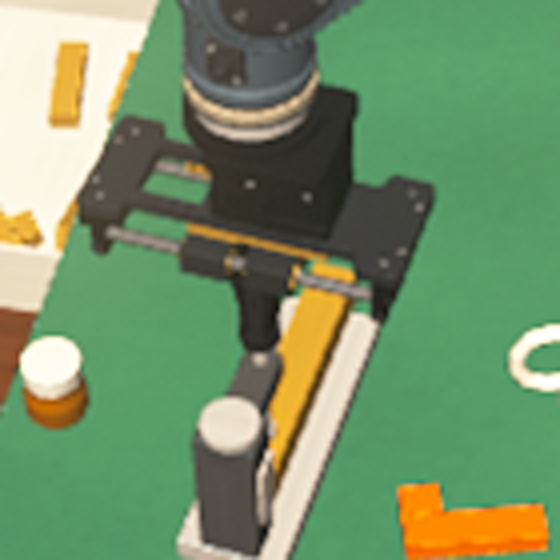

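Side crop: the fingers sit on the knob at (262,350), the foot arm is below it, and the tube runs flat underneath from (330,270) to (275,470). Press on until the force rises.

Emit:
drive_tool(
  motion=[
    [0,0,-0.01,0,0,0],
    [0,0,-0.02,0,0,0],
    [0,0,-0.03,0,0,0],
    [0,0,-0.035,0,0,0],
    [0,0,-0.035,0,0,0],
    [0,0,-0.035,0,0,0],
    [0,0,-0.035,0,0,0],
    [0,0,-0.035,0,0,0],
  ],
)

```text
time_s: 39.65
ee_pos: [0.4881, 0.3965, 0.1564]
tool_rot: [2.362, 2.071, 0.002]
force: [-1.5, -2.4, 6.3]
gripper_width: 0.006
grasp_force: 3.2
```

Emit:
drive_tool(
  motion=[
    [0,0,-0.004,0,0,0],
    [0,0,-0.008,0,0,0],
    [0,0,-0.008,0,0,0],
    [0,0,-0.008,0,0,0],
    [0,0,-0.008,0,0,0],
    [0,0,-0.008,0,0,0],
    [0,0,-0.008,0,0,0],
    [0,0,-0.008,0,0,0],
  ],
)

```text
time_s: 40.45
ee_pos: [0.4882, 0.3966, 0.1564]
tool_rot: [2.362, 2.071, 0.003]
force: [-3.6, -2.6, 13.2]
gripper_width: 0.005
grasp_force: 6.7
```

Emit:
drive_tool(
  motion=[
    [0,0,0,0,0,0],
    [0,0,0,0,0,0],
    [0,0,0,0,0,0],
    [0,0,0,0,0,0],
    [0,0,0,0,0,0],
    [0,0,0,0,0,0],
    [0,0,0,0,0,0],
    [0,0,0,0,0,0],
  ],
)

```text
time_s: 41.25
ee_pos: [0.4882, 0.3965, 0.1563]
tool_rot: [2.362, 2.071, 0.003]
force: [-3.6, -2.4, 13.6]
gripper_width: 0.009
grasp_force: 6.7
```

Emit:
drive_tool(
  motion=[
    [0,0,0,0,0,0],
    [0,0,0,0,0,0],
    [0,0,0,0,0,0],
    [0,0,0,0,0,0],
    [0,0,0,0,0,0],
    [0,0,0,0,0,0],
    [0,0,0,0,0,0],
    [0,0,0,0,0,0],
  ],
)

```text
time_s: 42.05
ee_pos: [0.4882, 0.3965, 0.1564]
tool_rot: [2.362, 2.071, 0.003]
force: [-3.1, -2.8, 14.2]
gripper_width: 0.006
grasp_force: 6.7
```

The height stayed at 0.1564 while the force rose, so the foot is resting on the tube and was held there for over 2 s. I'll release the knob and fetch the tube.

Emit:
drive_tool(
  motion=[
    [0,0,0.05,0,0,0],
    [0,0,0.1,0,0,0],
    [0,0,0.15,0,0,0],
    [0,0,0.2,0,0,0],
    [0,0,0.26,0,0,0],
    [0,0,0.32,0,0,0],
    [0,0,0.32,0,0,0],
    [0,0,0.32,0,0,0],
  ],
)

```text
time_s: 42.85
ee_pos: [0.488, 0.3964, 0.2183]
tool_rot: [2.362, 2.071, 0.001]
force: [-0.4, 0.0, -0.1]
gripper_width: 0.003
grasp_force: 0.0
```

Emit:
drive_tool(
  motion=[
    [-0.01,-0.08,0,0,0,0],
    [-0.02,-0.16,0,0,0,0],
    [-0.03,-0.25,0,0,0,0],
    [-0.04,-0.33,0,0,0,0],
    [-0.05,-0.42,0,0,0,0],
    [-0.06,-0.49,0,0,0,0],
    [-0.06,-0.49,0,0,0,0],
    [-0.06,-0.49,0,0,0,0],
  ],
  gripper=0.3,
)

```text
time_s: 43.65
ee_pos: [0.4762, 0.2981, 0.2182]
tool_rot: [-2.364, -2.069, -0.001]
force: [-0.6, 0.1, -0.3]
gripper_width: 0.612
grasp_force: 0.0
```

```bash
python3 - <<'E'
from h import *
s=snap('side','side18')
o=manip.get_obs();print(o['ee_pos'],o['gripper_width'],o['force'])
for c in brass(s,(240,198,330,300))[0]: print(c[:,0].min(0),c[:,0].max(0),rect(s,c,.045)[:3])
a=load('side16')['img'];d=cv2.absdiff(a,s['img']).max(2);d[:, :]=d;print('knob diff',d[246:266,264:286].max(), 'gauge/tube region diff',(d[205:320,240:310]>40).sum())
E
```

```text
[0.47631272 0.29857856 0.21814931] 0.6304723991049824 [ 0.6958278  -0.09399717  1.41482808]
[277 246] [298 299] (array([0.478, 0.33 ]), array([0.183, 0.036]), 84.0)
knob diff 3 gauge/tube region diff 26
```

Emit:
drive_tool(
  motion=[
    [0,0,-0.15,0,0,0],
    [0,0,-0.3,0,0,0],
    [0,0,-0.45,0,0,0],
    [0,0,-0.6,0,0,0],
    [0,0,-0.75,0,0,0],
    [0,0,-0.87,0,0,0],
    [0,0,-0.955,0,0,0],
    [0,0,-0.955,0,0,0],
  ],
)

```text
time_s: 44.5
ee_pos: [0.4745, 0.2984, 0.0245]
tool_rot: [-2.36, -2.071, 0.007]
force: [-0.3, 0.0, 0.6]
gripper_width: 0.65
grasp_force: 0.0
```

Emit:
drive_tool(
  motion=[
    [0,0,0,0,0,0],
    [0,0,0,0,0,0],
    [0,0,0,0,0,0],
    [0,0,0,0,0,0],
    [0,0,0,0,0,0],
    [0,0,0,0,0,0],
    [0,0,0,0,0,0],
    [0,0,0,0,0,0],
  ],
  gripper=-1,
  grip_force=60,
)

```text
time_s: 45.3
ee_pos: [0.4763, 0.2986, 0.0278]
tool_rot: [2.362, 2.071, 0.002]
force: [-0.6, 0.7, 6.9]
gripper_width: 0.341
grasp_force: 60.0
```

Emit:
drive_tool(
  motion=[
    [0,0,0.02,0,0,0],
    [0,0,0.04,0,0,0],
    [-0.01,-0.08,0.04,0,0,0],
    [-0.02,-0.16,0.04,0,0,0],
    [-0.03,-0.24,0.04,0,0,0],
    [-0.04,-0.32,0.04,0,0,0],
    [-0.05,-0.4,0.04,0,0,0],
    [-0.06,-0.48,0.04,0,0,0],
  ],
)

```text
time_s: 46.1
ee_pos: [0.4638, 0.2006, 0.035]
tool_rot: [-2.363, -2.07, 0.0]
force: [-0.4, 0.2, -4.1]
gripper_width: 0.341
grasp_force: 60.0
```

Emit:
drive_tool(
  motion=[
    [0,-0.1,0.04,0,0,0],
    [0,-0.2,0.08,0,0,0],
    [0,-0.3,0.12,0,0,0],
    [0,-0.4,0.16,0,0,0],
    [0,-0.5,0.2,0,0,0],
    [0,-0.6,0.25,0,0,0],
    [0,-0.6,0.25,0,0,0],
    [0,-0.6,0.25,0,0,0],
  ],
)

```text
time_s: 46.9
ee_pos: [0.4639, 0.0815, 0.0851]
tool_rot: [2.365, 2.068, 0.001]
force: [-0.4, -0.3, -4.7]
gripper_width: 0.341
grasp_force: 60.0
```

```bash
python3 - <<'E'
from h import *
s=snap('side','side19');t=snap('top','top19')
o=manip.get_obs();p=o['ee_pos'];w=o['tool_rot'];print(p,o['gripper_width'],o['force'],o['grasp_force'])
c=max(brass(s,(250,182,340,300))[0],key=cv2.contourArea)[:,0];v=c[:,1].max();print(v,c[c[:,1]>=v-2][:,0].min(),c[c[:,1]>=v-2][:,0].max())
print('expected front bottom',proj(s,(p[0]+.0163,p[1]+.124,p[2]-.006)))
for c in brass(t,(365,225,460,290))[0]: print('tube',rect(t,c,.02)[:3])
for c in brass(s,(300,100,370,180))[0]: print('tube side',rect(s,c,.015)[:3])
# tray walls in top view: rim line fits on left(short) edges via contour corners
E
```

```text
[0.46339237 0.08245979 0.0846772 ] 0.34022941962362263 [ 0.379683    0.09206755 -3.327603  ] 59.974963925778866
230 288 297
expected front bottom [292.32432582 229.11940356]
tube (array([ 0.4304, -0.3093]), array([0.183, 0.018]), 89.4)
tube side (array([ 0.429 , -0.3044]), array([0.208, 0.023]), 89.6)
```

Emit:
drive_tool(
  motion=[
    [0.03,-0.1,0,0,0,0.004],
    [0.06,-0.2,0,0,0,0.008],
    [0.09,-0.3,0,0,0,0.012],
    [0.12,-0.4,0,0,0,0.012],
    [0.15,-0.5,0,0,0,0.012],
    [0.18,-0.6,0,0,0,0.012],
    [0.21,-0.7,0,0,0,0.012],
    [0.23,-0.77,0,0,0,0.012],
  ],
)

```text
time_s: 47.8
ee_pos: [0.5105, -0.0721, 0.0844]
tool_rot: [2.282, 2.159, 0.0]
force: [0.8, -0.5, -4.6]
gripper_width: 0.34
grasp_force: 60.0
```

Emit:
drive_tool(
  motion=[
    [0.03,-0.1,0,0,0,0],
    [0.06,-0.2,0,0,0,0],
    [0.09,-0.3,0,0,0,0],
    [0.12,-0.4,0,0,0,0],
    [0.15,-0.5,0,0,0,0],
    [0.18,-0.6,0,0,0,0],
    [0.21,-0.7,0,0,0,0],
    [0.23,-0.77,0,0,0,0],
  ],
)

```text
time_s: 48.6
ee_pos: [0.5567, -0.2279, 0.0849]
tool_rot: [2.283, 2.157, 0.0]
force: [-0.6, 0.3, -3.8]
gripper_width: 0.342
grasp_force: 60.0
```

Emit:
drive_tool(
  motion=[
    [0.03,-0.1,0,0,0,0],
    [0.06,-0.2,0,0,0,0],
    [0.09,-0.3,0,0,0,0],
    [0.12,-0.4,0,0,0,0],
    [0.15,-0.5,0,0,0,0],
    [0.18,-0.6,0,0,0,0],
    [0.21,-0.7,0,0,0,0],
    [0.225,-0.74,0,0,0,0],
  ],
)

```text
time_s: 49.4
ee_pos: [0.6012, -0.3761, 0.0847]
tool_rot: [2.283, 2.156, -0.0]
force: [0.5, 0.1, -3.4]
gripper_width: 0.341
grasp_force: 60.0
```

```bash
python3 - <<'E'
from h import *
s=snap('side','side20')
o=manip.get_obs();p=o['ee_pos'];w=o['tool_rot'];print(p,o['gripper_width'],o['force'],o['grasp_force'],2*np.degrees(np.arctan2(w[1],w[0])))
cs=[c for c in brass(s,(250,60,345,180))[0]]
for c in cs:print(c[:,0].min(0),c[:,0].max(0),cv2.contourArea(c))
print('expected front bottom',proj(s,(p[0]+.007,p[1]+.125,p[2]-.007)))
# tray corners outer at rim, expected
for a,b in((-.086,-.116),(.086,-.116),(-.086,.116),(.086,.116)):
    X=(.572+a*.998+b*.0567,-.337-a*.0567+b*.998,.025);print(proj(s,X).round(1),proj(load('top0'),X).round(1))
E
```

```text
[ 0.6015196  -0.37662579  0.08467147] 0.34066678434502456 [ 0.28752058 -1.25357106 -3.56086645] 59.97288566082716 86.69828357576012
[325 128] [337 161] 179.0
[264  99] [322 159] 1991.5
[298  60] [344  76] 584.5
expected front bottom [279.42490868 132.74226264]
[322.5 118.8] [455.2 224. ]
[279.3 113.3] [456.8 166.4]
[310.  154.2] [377.5 220.2]
[263.  147.5] [379.6 162.5]
```

Emit:
drive_tool(
  motion=[
    [0,0.01,-0.06,0,0,0],
    [0,0.01,-0.12,0,0,0],
    [0,0.01,-0.18,0,0,0],
    [0,0.01,-0.24,0,0,0],
    [0,0.01,-0.29,0,0,0],
    [0,0.01,-0.33,0,0,0],
    [0,0.01,-0.355,0,0,0],
    [0,0.01,-0.355,0,0,0],
  ],
)

```text
time_s: 50.25
ee_pos: [0.601, -0.3717, 0.0142]
tool_rot: [2.283, 2.158, 0.0]
force: [-0.9, 0.7, -3.5]
gripper_width: 0.342
grasp_force: 60.0
```

Emit:
drive_tool(
  motion=[
    [0,0,0,0,0,0],
    [0,0,0,0,0,0],
    [0,0,0,0,0,0],
    [0,0,0,0,0,0],
    [0,0,0,0,0,0],
    [0,0,0,0,0,0],
    [0,0,0,0,0,0],
    [0,0,0,0,0,0],
  ],
  gripper=-0.05,
)

```text
time_s: 51.05
ee_pos: [0.6009, -0.3717, 0.014]
tool_rot: [2.283, 2.158, -0.0]
force: [-0.6, 0.1, 0.3]
gripper_width: 0.479
grasp_force: 0.0
```

Emit:
drive_tool(
  motion=[
    [0,0,0.1,0,0,0],
    [0,0,0.2,0,0,0],
    [0,0,0.3,0,0,0],
    [0,0,0.4,0,0,0],
    [0,0,0.5,0,0,0],
    [0,0,0.5,0,0,0],
    [0,0,0.5,0,0,0],
    [0,0,0.5,0,0,0],
  ],
)

```text
time_s: 51.85
ee_pos: [0.6001, -0.371, 0.1124]
tool_rot: [-2.281, -2.156, 0.0]
force: [-0.4, 0.1, -0.1]
gripper_width: 0.478
grasp_force: 0.0
```

Emit:
drive_tool(
  motion=[
    [-0.1,0.1,0,0,0,0],
    [-0.2,0.2,0,0,0,0],
    [-0.3,0.3,0,0,0,0],
    [-0.4,0.4,0,0,0,0],
    [-0.5,0.5,0,0,0,0],
    [-0.5,0.6,0,0,0,0],
    [-0.5,0.7,0,0,0,0],
    [-0.5,0.7,0,0,0,0],
  ],
)

```text
time_s: 52.65
ee_pos: [0.501, -0.2288, 0.1134]
tool_rot: [-2.278, -2.16, -0.0]
force: [0.1, -0.6, 0.0]
gripper_width: 0.472
grasp_force: 0.0
```

```bash
python3 - <<'E'
from h import *
s=snap('side','side21');t=snap('top','top21')
o=manip.get_obs();p=o['ee_pos'];w=o['tool_rot'];print(p,o['gripper_width'],o['force'])
for c in brass(s,(320,100,370,180))[0]: print('tube side',rect(s,c,.015)[:3])
im=np.hstack([s['img'][80:200,240:370],t['img'][140:260,350:480]])[:,:,::-1];cv2.imwrite('pics/c21.png',cv2.resize(im,None,fx=3,fy=3,interpolation=cv2.INTER_CUBIC))
E
```

```text
[ 0.50225173 -0.23165971  0.11386961] 0.477697344628357 [-0.002132   -0.61801551 -0.0358155 ]
tube side (array([ 0.429 , -0.3044]), array([0.208, 0.023]), 89.6)
```

View pics/c21.png

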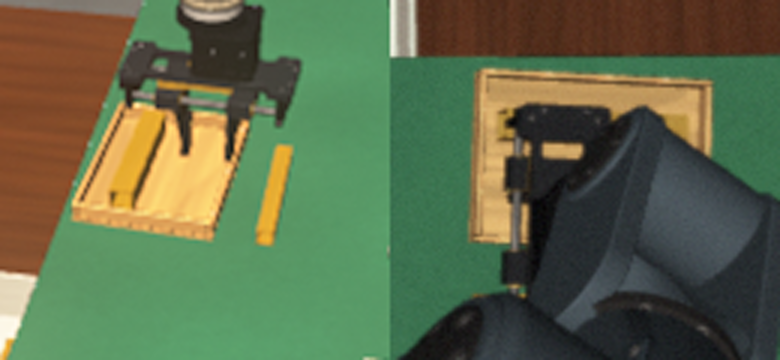

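Both views: the thick tube lies flat inside the stock tray at crop (140,160), and the thin tube has not moved. All 14 picture views are used, so I'll go by numbers from here. Next I grasp the thin tube, centre (0.430,-0.312), 35 mm off centre.

Emit:
drive_tool(
  motion=[
    [-0.1,-0.1,0,0,0,0.0075],
    [-0.2,-0.2,0,0,0,0.0075],
    [-0.3,-0.3,0,0,0,0.0075],
    [-0.36,-0.4,0,0,0,0.0075],
    [-0.36,-0.5,0,0,0,0.0075],
    [-0.36,-0.585,0,0,0,0.0075],
    [-0.36,-0.585,0,0,0,0.0075],
    [-0.36,-0.585,0,0,0,0.0075],
  ],
)

```text
time_s: 53.55
ee_pos: [0.4291, -0.3488, 0.1137]
tool_rot: [-2.232, -2.21, -0.0]
force: [-0.1, 0.3, -0.0]
gripper_width: 0.476
grasp_force: 0.0
```

Emit:
drive_tool(
  motion=[
    [0,0,-0.1,0,0,0],
    [0,0,-0.2,0,0,0],
    [0,0,-0.3,0,0,0],
    [0,0,-0.4,0,0,0],
    [0,0,-0.46,0,0,0],
    [0,0,-0.5,0,0,0],
    [0,0,-0.535,0,0,0],
    [0,0,-0.535,0,0,0],
  ],
)

```text
time_s: 54.35
ee_pos: [0.4288, -0.3483, 0.0065]
tool_rot: [-2.23, -2.211, -0.0]
force: [-0.6, 0.1, 0.8]
gripper_width: 0.476
grasp_force: 0.0
```

Emit:
drive_tool(
  motion=[
    [0,0,0,0,0,0],
    [0,0,0,0,0,0],
    [0,0,0,0,0,0],
    [0,0,0,0,0,0],
    [0,0,0,0,0,0],
    [0,0,0,0,0,0],
    [0,0,0,0,0,0],
    [0,0,0,0,0,0],
  ],
  gripper=-1,
  grip_force=60,
)

```text
time_s: 55.15
ee_pos: [0.429, -0.349, 0.0075]
tool_rot: [2.231, 2.211, -0.0]
force: [-1.8, -0.1, 5.6]
gripper_width: 0.22
grasp_force: 60.0
```

Emit:
drive_tool(
  motion=[
    [0,0,0.05,0,0,0],
    [0,0,0.1,0,0,0],
    [0,0,0.15,0,0,0],
    [0,0,0.2,0,0,0],
    [0,0,0.25,0,0,0],
    [0,0,0.3,0,0,0],
    [0,0,0.35,0,0,0],
    [0,0,0.35,0,0,0],
  ],
)

```text
time_s: 55.95
ee_pos: [0.4296, -0.3495, 0.0786]
tool_rot: [2.229, 2.209, -0.0]
force: [0.3, -0.7, -3.2]
gripper_width: 0.223
grasp_force: 60.0
```

```bash
python3 - <<'E'
from h import *
s=snap('side','side22')
o=manip.get_obs();p=o['ee_pos'];w=o['tool_rot'];print(p,o['gripper_width'],o['force'],o['grasp_force'],2*np.degrees(np.arctan2(w[1],w[0])))
for c in brass(s,(318,60,370,180))[0]:
    v=c[:,0,1].max();print(c[:,0].min(0),c[:,0].max(0),cv2.contourArea(c))
print('expected front bottom/top',proj(s,(p[0],p[1]+.125,p[2]-.005)),proj(s,(p[0],p[1]+.125,p[2]+.015)))
E
```

```text
[ 0.42930958 -0.34911154  0.07785678] 0.22351265052777286 [-0.66475735  0.8370833  -2.50887513] 59.996345937252045 89.48407963777281
[326 112] [337 145] 175.0
[347  60] [365  77] 245.5
[318  60] [326  74] 110.0
expected front bottom/top [329.02830055 143.53638709] [329.3444355  138.70880037]
```

Emit:
drive_tool(
  motion=[
    [0.01,0.13,0,0,0,-0.01],
    [0.02,0.26,0,0,0,-0.019],
    [0.03,0.4,0,0,0,-0.019],
    [0.04,0.53,0,0,0,-0.019],
    [0.045,0.66,0,0,0,-0.019],
    [0.05,0.8,0,0,0,-0.019],
    [0.06,0.9,0,0,0,-0.019],
    [0.065,0.98,0,0,0,-0.019],
  ],
)

```text
time_s: 56.8
ee_pos: [0.4414, -0.1511, 0.0766]
tool_rot: [-2.357, -2.074, 0.001]
force: [0.7, -0.0, -1.8]
gripper_width: 0.224
grasp_force: 60.0
```

Emit:
drive_tool(
  motion=[
    [0.01,0.13,0,0,0,0],
    [0.02,0.26,0,0,0,0],
    [0.03,0.4,0,0,0,0],
    [0.04,0.53,0,0,0,0],
    [0.045,0.66,0,0,0,0],
    [0.05,0.8,0,0,0,0],
    [0.06,0.9,0,0,0,0],
    [0.065,0.98,0,0,0,0],
  ],
)

```text
time_s: 57.6
ee_pos: [0.4545, 0.0447, 0.0766]
tool_rot: [-2.358, -2.075, 0.001]
force: [-0.7, -0.4, -2.5]
gripper_width: 0.218
grasp_force: 60.0
```

Emit:
drive_tool(
  motion=[
    [0.01,0.13,0,0,0,0],
    [0.02,0.26,0,0,0,0],
    [0.03,0.4,0,0,0,0],
    [0.04,0.53,0,0,0,0],
    [0.045,0.66,0,0,0,0],
    [0.05,0.8,0,0,0,0],
    [0.06,0.9,0,0,0,0],
    [0.065,0.98,0,0,0,0],
  ],
)

```text
time_s: 58.4
ee_pos: [0.4676, 0.2405, 0.0765]
tool_rot: [-2.358, -2.075, 0.001]
force: [0.1, -0.2, -3.1]
gripper_width: 0.227
grasp_force: 60.0
```

```bash
python3 - <<'E'
from h import *
s=snap('side','side23')
o=manip.get_obs();p=o['ee_pos'];w=o['tool_rot'];print(p,o['gripper_width'],o['force'],o['grasp_force'],2*np.degrees(np.arctan2(w[1],w[0])))
for c in brass(s,(250,200,340,300))[0]: print(c[:,0].min(0),c[:,0].max(0),cv2.contourArea(c))
print('expected front bottom/top',proj(s,(p[0]+.0165,p[1]+.126,p[2]-.007)),proj(s,(p[0]+.0165,p[1]+.126,p[2]+.013)))
E
```

```text
[0.46818687 0.2423973  0.07669305] 0.22152792790856168 [ 1.19161921  1.12881249 -2.78078058] 59.996732622385025 -277.27978246346925
[277 227] [297 276] 332.0
expected front bottom/top [279.24180972 275.78674197] [279.09049377 270.85220556]
```

Emit:
drive_tool(
  motion=[
    [0,0,-0.04,0,0,0],
    [0,0,-0.08,0,0,0],
    [0,0,-0.12,0,0,0],
    [0,0,-0.16,0,0,0],
    [0,0,-0.2,0,0,0],
    [0,0,-0.21,0,0,0],
    [0,0,-0.21,0,0,0],
    [0,0,-0.21,0,0,0],
  ],
)

```text
time_s: 59.25
ee_pos: [0.4681, 0.2393, 0.035]
tool_rot: [2.359, 2.074, 0.0]
force: [0.2, 0.2, -3.1]
gripper_width: 0.223
grasp_force: 60.0
```

Emit:
drive_tool(
  motion=[
    [0.006,0.05,0,0,0,0],
    [0.013,0.1,0,0,0,0],
    [0.02,0.15,0,0,0,0],
    [0.026,0.2,0,0,0,0],
    [0.032,0.25,0,0,0,0],
    [0.038,0.285,0,0,0,0],
    [0.038,0.285,0,0,0,0],
    [0.038,0.285,0,0,0,0],
  ],
)

```text
time_s: 60.05
ee_pos: [0.4752, 0.2964, 0.0348]
tool_rot: [-2.359, -2.075, 0.001]
force: [-1.3, 0.3, -2.4]
gripper_width: 0.223
grasp_force: 60.0
```

Emit:
drive_tool(
  motion=[
    [0,0,-0.01,0,0,0],
    [0,0,-0.02,0,0,0],
    [0,0,-0.03,0,0,0],
    [0,0,-0.035,0,0,0],
    [0,0,-0.04,0,0,0],
    [0,0,-0.04,0,0,0],
    [0,0,-0.04,0,0,0],
    [0,0,-0.04,0,0,0],
  ],
)

```text
time_s: 60.85
ee_pos: [0.4754, 0.296, 0.0275]
tool_rot: [2.359, 2.074, -0.001]
force: [-0.8, -2.5, 5.3]
gripper_width: 0.226
grasp_force: 60.0
```

Emit:
drive_tool(
  motion=[
    [0,0,0,0,0,0],
    [0,0,0,0,0,0],
    [0,0,0,0,0,0],
    [0,0,0,0,0,0],
    [0,0,0,0,0,0],
    [0,0,0,0,0,0],
    [0,0,0,0,0,0],
    [0,0,0,0,0,0],
  ],
  gripper=0.1,
)

```text
time_s: 61.65
ee_pos: [0.4755, 0.2963, 0.0269]
tool_rot: [-2.359, -2.075, -0.0]
force: [-0.8, -0.4, -0.4]
gripper_width: 0.546
grasp_force: 0.0
```

Emit:
drive_tool(
  motion=[
    [0,0,0.1,0,0,0],
    [0,0,0.2,0,0,0],
    [0,0,0.35,0,0,0],
    [0,0,0.5,0,0,0],
    [0,0,0.65,0,0,0],
    [0,0,0.8,0,0,0],
    [0,0,0.9,0,0,0],
    [0,0,0.95,0,0,0],
  ],
)

```text
time_s: 62.45
ee_pos: [0.4764, 0.2967, 0.2192]
tool_rot: [2.358, 2.074, 0.006]
force: [0.5, -0.5, 0.3]
gripper_width: 0.549
grasp_force: 0.0
```

```bash
python3 - <<'E'
from h import *
s=snap('side','side24')
o=manip.get_obs();print(o['ee_pos'],o['gripper_width'],o['force'])
for c in brass(s,(240,198,330,320))[0]: print(c[:,0].min(0),c[:,0].max(0),rect(s,c,.035)[:3])
G=np.array([.479,.322]);d=np.array([.1305,.9914])
for y in(-.08,.1): print(proj(s,(*(G+y*d),.04)))
E
```

```text
[0.47670061 0.29684813 0.21972332] 0.5459566044384602 [-0.75409078 -0.17037738  1.44317147]
[309 301] [329 316] (array([0.3722, 0.4248]), array([0.05 , 0.045]), 10.5)
[277 249] [296 296] (array([0.4788, 0.3226]), array([0.166, 0.023]), 83.4)
[293.94136143 248.39855087]
[272.53632723 298.82608532]
```

Emit:
drive_tool(
  motion=[
    [0.01,0.08,0,0,0,0],
    [0.02,0.16,0,0,0,0],
    [0.03,0.25,0,0,0,0],
    [0.04,0.33,0,0,0,0],
    [0.05,0.42,0,0,0,0],
    [0.06,0.5,0,0,0,0],
    [0.06,0.5,0,0,0,0],
    [0.06,0.5,0,0,0,0],
  ],
  gripper=-1,
  grip_force=20,
)

```text
time_s: 63.3
ee_pos: [0.4868, 0.3967, 0.2158]
tool_rot: [-2.358, -2.076, 0.004]
force: [0.3, 0.1, -0.0]
gripper_width: 0.013
grasp_force: 0.0
```

Emit:
drive_tool(
  motion=[
    [0,0,-0.06,0,0,0],
    [0,0,-0.12,0,0,0],
    [0,0,-0.17,0,0,0],
    [0,0,-0.22,0,0,0],
    [0,0,-0.27,0,0,0],
    [0,0,-0.31,0,0,0],
    [0,0,-0.33,0,0,0],
    [0,0,-0.33,0,0,0],
  ],
)

```text
time_s: 64.1
ee_pos: [0.4873, 0.3959, 0.1504]
tool_rot: [2.359, 2.074, -0.002]
force: [-0.7, -2.9, 3.2]
gripper_width: 0.007
grasp_force: 1.6
```

Emit:
drive_tool(
  motion=[
    [0,0,-0.005,0,0,0],
    [0,0,-0.01,0,0,0],
    [0,0,-0.015,0,0,0],
    [0,0,-0.02,0,0,0],
    [0,0,-0.025,0,0,0],
    [0,0,-0.025,0,0,0],
    [0,0,-0.025,0,0,0],
    [0,0,-0.025,0,0,0],
  ],
)

```text
time_s: 64.9
ee_pos: [0.4877, 0.3964, 0.1464]
tool_rot: [2.359, 2.074, 0.001]
force: [-2.8, -2.5, 5.2]
gripper_width: 0.005
grasp_force: 2.8
```

Contact at 0.1464, as expected for the thin tube. Press slightly more and hold.

Emit:
drive_tool(
  motion=[
    [0,0,-0.004,0,0,0],
    [0,0,-0.008,0,0,0],
    [0,0,-0.01,0,0,0],
    [0,0,-0.01,0,0,0],
    [0,0,-0.01,0,0,0],
    [0,0,-0.01,0,0,0],
    [0,0,-0.01,0,0,0],
    [0,0,-0.01,0,0,0],
  ],
)

```text
time_s: 65.7
ee_pos: [0.4877, 0.3965, 0.1463]
tool_rot: [2.359, 2.074, 0.002]
force: [-4.0, -3.1, 14.6]
gripper_width: 0.006
grasp_force: 7.2
```

Emit:
drive_tool(
  motion=[
    [0,0,0,0,0,0],
    [0,0,0,0,0,0],
    [0,0,0,0,0,0],
    [0,0,0,0,0,0],
    [0,0,0,0,0,0],
    [0,0,0,0,0,0],
    [0,0,0,0,0,0],
    [0,0,0,0,0,0],
  ],
)

```text
time_s: 66.5
ee_pos: [0.4877, 0.3965, 0.1464]
tool_rot: [2.359, 2.074, 0.002]
force: [-5.2, -4.2, 14.1]
gripper_width: 0.005
grasp_force: 7.2
```

Emit:
drive_tool(
  motion=[
    [0,0,0,0,0,0],
    [0,0,0,0,0,0],
    [0,0,0,0,0,0],
    [0,0,0,0,0,0],
    [0,0,0,0,0,0],
    [0,0,0,0,0,0],
    [0,0,0,0,0,0],
    [0,0,0,0,0,0],
  ],
)

```text
time_s: 67.3
ee_pos: [0.4877, 0.3965, 0.1464]
tool_rot: [2.359, 2.074, 0.002]
force: [-4.4, -3.8, 13.8]
gripper_width: 0.006
grasp_force: 7.2
```

Emit:
drive_tool(
  motion=[
    [0,0,0.06,0,0,0],
    [0,0,0.12,0,0,0],
    [0,0,0.18,0,0,0],
    [0,0,0.24,0,0,0],
    [0,0,0.3,0,0,0],
    [0,0,0.36,0,0,0],
    [0,0,0.36,0,0,0],
    [0,0,0.36,0,0,0],
  ],
)

```text
time_s: 68.1
ee_pos: [0.4876, 0.3964, 0.2162]
tool_rot: [2.359, 2.074, 0.001]
force: [0.4, 0.3, -0.7]
gripper_width: 0.01
grasp_force: 0.0
```

Emit:
drive_tool(
  motion=[
    [-0.01,-0.08,0,0,0,0],
    [-0.02,-0.16,0,0,0,0],
    [-0.03,-0.25,0,0,0,0],
    [-0.04,-0.33,0,0,0,0],
    [-0.05,-0.42,0,0,0,0],
    [-0.06,-0.5,0,0,0,0],
    [-0.06,-0.5,0,0,0,0],
    [-0.06,-0.5,0,0,0,0],
  ],
  gripper=0.1,
)

```text
time_s: 68.9
ee_pos: [0.4759, 0.2961, 0.2162]
tool_rot: [-2.36, -2.073, -0.001]
force: [-0.3, 0.6, 0.9]
gripper_width: 0.537
grasp_force: 0.0
```

```bash
python3 - <<'E'
from h import *
s=snap('side','side25')
o=manip.get_obs();print(o['ee_pos'],o['gripper_width'],o['force'])
for c in brass(s,(240,198,330,300))[0]: print(c[:,0].min(0),c[:,0].max(0),rect(s,c,.035)[:3])
d=cv2.absdiff(load('side24')['img'],s['img']).max(2);print('knob diff',d[246:266,264:286].max())
E
```

```text
[0.47591804 0.29652933 0.21616449] 0.5416694577343087 [-0.63262922 -0.12641807  0.25400436]
[277 249] [296 296] (array([0.4788, 0.3226]), array([0.166, 0.023]), 83.4)
knob diff 3
```

Foot up, thin tube unmoved. Fetch it and draw it out.

Emit:
drive_tool(
  motion=[
    [0,0,-0.15,0,0,0],
    [0,0,-0.3,0,0,0],
    [0,0,-0.45,0,0,0],
    [0,0,-0.6,0,0,0],
    [0,0,-0.75,0,0,0],
    [0,0,-0.86,0,0,0],
    [0,0,-0.94,0,0,0],
    [0,0,-0.94,0,0,0],
  ],
)

```text
time_s: 69.75
ee_pos: [0.4742, 0.2965, 0.0257]
tool_rot: [-2.357, -2.074, 0.006]
force: [0.5, -0.7, 0.1]
gripper_width: 0.547
grasp_force: 0.0
```

Emit:
drive_tool(
  motion=[
    [0,0,0,0,0,0],
    [0,0,0,0,0,0],
    [0,0,0,0,0,0],
    [0,0,0,0,0,0],
    [0,0,0,0,0,0],
    [0,0,0,0,0,0],
    [0,0,0,0,0,0],
    [0,0,0,0,0,0],
  ],
  gripper=-1,
  grip_force=60,
)

```text
time_s: 70.55
ee_pos: [0.4759, 0.2965, 0.0288]
tool_rot: [2.359, 2.074, 0.002]
force: [-0.3, 0.6, 6.0]
gripper_width: 0.223
grasp_force: 60.0
```

Emit:
drive_tool(
  motion=[
    [0,0,0.02,0,0,0],
    [0,0,0.04,0,0,0],
    [-0.01,-0.08,0.04,0,0,0],
    [-0.02,-0.16,0.04,0,0,0],
    [-0.03,-0.24,0.04,0,0,0],
    [-0.04,-0.32,0.04,0,0,0],
    [-0.05,-0.4,0.04,0,0,0],
    [-0.06,-0.48,0.04,0,0,0],
  ],
)

```text
time_s: 71.35
ee_pos: [0.4633, 0.1986, 0.0359]
tool_rot: [-2.36, -2.073, 0.0]
force: [-0.5, -0.4, -1.9]
gripper_width: 0.224
grasp_force: 60.0
```

Emit:
drive_tool(
  motion=[
    [0,-0.1,0.04,0,0,0],
    [0,-0.2,0.08,0,0,0],
    [0,-0.3,0.12,0,0,0],
    [0,-0.4,0.16,0,0,0],
    [0,-0.5,0.2,0,0,0],
    [0,-0.6,0.25,0,0,0],
    [0,-0.6,0.25,0,0,0],
    [0,-0.6,0.25,0,0,0],
  ],
)

```text
time_s: 72.15
ee_pos: [0.4634, 0.0795, 0.0861]
tool_rot: [2.361, 2.072, 0.001]
force: [-0.3, 0.7, -2.4]
gripper_width: 0.218
grasp_force: 60.0
```

```bash
python3 - <<'E'
from h import *
s=snap('side','side26');t=snap('top','top26')
o=manip.get_obs();p=o['ee_pos'];w=o['tool_rot'];print(p,o['gripper_width'],o['force'],o['grasp_force'],2*np.degrees(np.arctan2(w[1],w[0])))
c=max(brass(s,(250,182,340,300))[0],key=cv2.contourArea)[:,0];v=c[:,1].max();print(v,c[c[:,1]>=v-2][:,0].min(),c[c[:,1]>=v-2][:,0].max())
print('expected front bottom',proj(s,(p[0]+.0165,p[1]+.126,p[2]-.007)))
# thick tube in the tray: bright top face edges along a top-view column
hsv=cv2.cvtColor(t['img'],cv2.COLOR_RGB2HSV)
for u in(395,415,440): print(u,hsv[160:226,u,1].tolist())
print(proj(t,(.602,-.339,.035)))
E
```

```text
[0.46300428 0.08043433 0.08568199] 0.22330355283362824 [ 1.0555131   0.33581927 -2.27650054] 59.99420866370201 -277.3642212248917
230 289 296
expected front bottom [292.39205991 229.12039833]
395 [126, 131, 112, 93, 131, 140, 132, 129, 130, 130, 132, 132, 129, 128, 131, 138, 162, 167, 163, 166, 168, 163, 163, 165, 163, 167, 164, 142, 134, 130, 128, 130, 128, 125, 129, 125, 127, 129, 124, 125, 129, 130, 130, 131, 131, 130, 131, 126, 126, 126, 127, 126, 129, 126, 126, 126, 127, 125, 130, 135, 128, 110, 106, 123, 126, 124]
415 [124, 124, 124, 111, 84, 129, 136, 141, 136, 129, 132, 132, 132, 131, 132, 129, 135, 162, 171, 168, 165, 168, 163, 170, 169, 166, 167, 164, 137, 126, 128, 129, 128, 127, 128, 124, 126, 128, 126, 131, 125, 126, 130, 126, 130, 130, 127, 129, 128, 127, 128, 125, 129, 128, 130, 126, 130, 128, 129, 126, 134, 130, 99, 120, 121, 124]
440 [123, 122, 121, 121, 114, 84, 124, 139, 142, 133, 133, 128, 130, 134, 132, 128, 129, 132, 168, 172, 168, 169, 170, 168, 172, 173, 166, 167, 165, 135, 128, 129, 127, 132, 131, 131, 128, 130, 129, 125, 125, 125, 126, 129, 128, 127, 126, 130, 131, 126, 126, 128, 129, 130, 126, 126, 128, 129, 128, 128, 132, 137, 131, 98, 114, 128]
[419.09874003 182.69615386]
```

Emit:
drive_tool(
  motion=[
    [0.015,-0.1,0,0,0,0.004],
    [0.03,-0.2,0,0,0,0.008],
    [0.045,-0.3,0,0,0,0.0115],
    [0.06,-0.4,0,0,0,0.0115],
    [0.08,-0.5,0,0,0,0.0115],
    [0.1,-0.6,0,0,0,0.0115],
    [0.11,-0.7,0,0,0,0.0115],
    [0.12,-0.75,0,0,0,0.0115],
  ],
)

```text
time_s: 73.05
ee_pos: [0.4878, -0.0703, 0.0855]
tool_rot: [-2.283, -2.158, 0.0]
force: [0.4, 0.8, -3.1]
gripper_width: 0.221
grasp_force: 60.0
```

Emit:
drive_tool(
  motion=[
    [0.015,-0.1,0,0,0,0],
    [0.03,-0.2,0,0,0,0],
    [0.045,-0.3,0,0,0,0],
    [0.06,-0.4,0,0,0,0],
    [0.08,-0.5,0,0,0,0],
    [0.1,-0.6,0,0,0,0],
    [0.11,-0.7,0,0,0,0],
    [0.12,-0.75,0,0,0,0],
  ],
)

```text
time_s: 73.85
ee_pos: [0.5122, -0.2219, 0.0859]
tool_rot: [2.283, 2.156, 0.0]
force: [-0.2, -0.6, -2.1]
gripper_width: 0.223
grasp_force: 60.0
```

Emit:
drive_tool(
  motion=[
    [0.015,-0.1,0,0,0,0],
    [0.03,-0.2,0,0,0,0],
    [0.045,-0.3,0,0,0,0],
    [0.06,-0.4,0,0,0,0],
    [0.08,-0.5,0,0,0,0],
    [0.1,-0.6,0,0,0,0],
    [0.11,-0.7,0,0,0,0],
    [0.12,-0.75,0,0,0,0],
  ],
)

```text
time_s: 74.65
ee_pos: [0.5357, -0.3727, 0.086]
tool_rot: [2.283, 2.155, -0.001]
force: [-0.8, 0.0, -2.3]
gripper_width: 0.224
grasp_force: 60.0
```

Emit:
drive_tool(
  motion=[
    [0,0,0,0,0,0],
    [0,0,-0.05,0,0,0],
    [0,0,-0.1,0,0,0],
    [0,0,-0.15,0,0,0],
    [0,0,-0.2,0,0,0],
    [0,0,-0.2,0,0,0],
    [0,0,-0.2,0,0,0],
    [0,0,-0.2,0,0,0],
  ],
)

```text
time_s: 75.45
ee_pos: [0.5359, -0.3698, 0.0462]
tool_rot: [2.282, 2.158, 0.0]
force: [-0.0, -1.2, -2.7]
gripper_width: 0.219
grasp_force: 60.0
```

```bash
python3 - <<'E'
from h import *
o=manip.get_obs();p=o['ee_pos'];w=o['tool_rot'];print(p,o['gripper_width'],o['force'],o['grasp_force'],2*np.degrees(np.arctan2(w[1],w[0])))
E
```

```text
[ 0.53585653 -0.36984751  0.04623959] 0.21876876411829968 [-0.01781861 -1.24365799 -2.65879995] 59.9939900636673 86.7966398557766
```

Emit:
drive_tool(
  motion=[
    [0,-0.01,-0.04,0,0,0],
    [0,-0.01,-0.08,0,0,0],
    [0,-0.01,-0.12,0,0,0],
    [0,-0.01,-0.15,0,0,0],
    [0,-0.01,-0.16,0,0,0],
    [0,-0.01,-0.16,0,0,0],
    [0,-0.01,-0.16,0,0,0],
    [0,-0.01,-0.16,0,0,0],
  ],
)

```text
time_s: 76.25
ee_pos: [0.5351, -0.3714, 0.0148]
tool_rot: [-2.282, -2.158, 0.0]
force: [-2.0, 1.9, 4.9]
gripper_width: 0.222
grasp_force: 60.0
```

Emit:
drive_tool(
  motion=[
    [0,0,0,0,0,0],
    [0,0,0,0,0,0],
    [0,0,0,0,0,0],
    [0,0,0,0,0,0],
    [0,0,0,0,0,0],
    [0,0,0,0,0,0],
    [0,0,0,0,0,0],
    [0,0,0,0,0,0],
  ],
  gripper=-0.25,
)

```text
time_s: 77.05
ee_pos: [0.5355, -0.3717, 0.0139]
tool_rot: [-2.283, -2.158, -0.0]
force: [0.7, -0.5, -0.1]
gripper_width: 0.371
grasp_force: 0.0
```

Emit:
drive_tool(
  motion=[
    [0,0,0.1,0,0,0],
    [0,0,0.2,0,0,0],
    [0,0,0.3,0,0,0],
    [0,0,0.4,0,0,0],
    [0,0,0.5,0,0,0],
    [0,0,0.6,0,0,0],
    [0,0,0.6,0,0,0],
    [0,0,0.6,0,0,0],
  ],
)

```text
time_s: 77.85
ee_pos: [0.5355, -0.3716, 0.1339]
tool_rot: [2.282, 2.158, 0.0]
force: [0.4, -0.4, -0.2]
gripper_width: 0.377
grasp_force: 0.0
```

Emit:
drive_tool(
  motion=[
    [0,0.12,0,0,0,0],
    [0,0.25,0,0,0,0],
    [0,0.37,0,0,0,0],
    [0,0.5,0,0,0,0],
    [0,0.62,0,0,0,0],
    [0,0.75,0,0,0,0],
    [0,0.87,0,0,0,0],
    [0,1,0,0,0,0],
  ],
)

```text
time_s: 78.65
ee_pos: [0.5345, -0.1703, 0.1323]
tool_rot: [-2.281, -2.156, 0.001]
force: [0.3, 0.1, -0.8]
gripper_width: 0.378
grasp_force: 0.0
```

Emit:
drive_tool(
  motion=[
    [0,0.12,0,0,0,0],
    [0,0.25,0,0,0,0],
    [0,0.37,0,0,0,0],
    [0,0.5,0,0,0,0],
    [0,0.62,0,0,0,0],
    [0,0.75,0,0,0,0],
    [0,0.8,0,0,0,0],
    [0,0.8,0,0,0,0],
  ],
)

```text
time_s: 79.45
ee_pos: [0.5346, -0.0105, 0.1329]
tool_rot: [-2.279, -2.16, 0.002]
force: [-0.7, 0.3, 0.2]
gripper_width: 0.368
grasp_force: 0.0
```

```bash
python3 - <<'E'
from h import *
s=snap('side','side27');t=snap('top','top27')
o=manip.get_obs();print(o['ee_pos'],o['time_s'],o['force'])
hsv=cv2.cvtColor(t['img'],cv2.COLOR_RGB2HSV)
m=cv2.inRange(hsv,(14,152,70),(30,255,255));k=np.zeros_like(m);k[164:224,375:460]=255
cs,_=cv2.findContours(m&k,cv2.RETR_EXTERNAL,cv2.CHAIN_APPROX_NONE)
for c in cs:
    if cv2.contourArea(c)>60:
        z=.035 if c.mean((0,1))[1]<193 else .025
        (x,y),wh,a,_=rect(t,c,z);d=np.array([x-.572,y+.337]);print((x,y),wh,a,'tray xy',d@[.998,-.057],d@[.057,.998])
# scrap and bystanders vs earlier
for c in brass(t,(240,95,360,162))[0]: print('scrap',c.mean((0,1)),rect(t,c,-.1)[:3])
d=cv2.absdiff(load('side6')['img'],s['img']).max(2)
print('mug/jar/scrap/knob diffs',[(d[a:b,c:e]>40).sum() for a,b,c,e in((245,295,335,385),(260,290,210,235),(165,262,165,245),(246,266,264,286))])
E
```

```text
[ 0.53544629 -0.01223229  0.13340577] 79.55 [ 0.66475138 -0.32352721  0.31373584]
(np.float64(0.5386), np.float64(-0.3308)) [0.183 0.021] 87.0 tray xy -0.03368659999999999 0.004283800000000039
(np.float64(0.604), np.float64(-0.333)) [0.185 0.033] 87.2 tray xy 0.03170800000000003 0.005816000000000005
scrap [269.109375 155.578125] (array([0.712 , 0.1002]), array([0.095, 0.017]), 89.7)
scrap [324. 155.] (array([ 0.7127, -0.0794]), array([0.073, 0.02 ]), 89.7)
scrap [321.73913043 138.11594203] (array([ 0.769 , -0.0727]), array([0.098, 0.025]), -79.4)
scrap [264.24561404 138.84210526] (array([0.7636, 0.114 ]), array([0.088, 0.043]), -51.4)
mug/jar/scrap/knob diffs [np.int64(0), np.int64(0), np.int64(0), np.int64(0)]
```

Both tubes lie in the tray (side by side, well inside the limits), all four offcuts are in the scrap tray, and the mug, jar and knob are unchanged. Handing in.

```bash
python3 -c "
from cell import manip
print(manip.job_done())"
```

```text
the job is handed in; nothing more can be done
None
```

I handed the job in at about 80 s (no verdict came back): all four offcuts are in the scrap tray, both tubes were gauged in order (the thick one regrasped after a grip slip) and lie flat in the stock tray, and the foot is up with the mug and jar unmoved.

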